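# Put the parts tins away in the roll-top store

## Task

Roll the wooden tambour door of the bench store right up, put every white parts tin that stands on the bench in front into a pocket of its own in the store, lying flat on the pocket's floor, and see that every tin's lid is pressed fully down. Then roll the door fully closed again; leave the other things on the bench where they are.

Things in the scene. Friction and masses are not known exactly. Their poses are not given: they have to be found in the camera images.
- store: Roll-top bench store fixed to the bench: a half-drum, grey cheeks and rear hood, wooden laths; 220 mm deep, 368 wide, 142 high. Origin: centre of its underside; x to its back, y to its left seen from the robot, z up. The door's track is an arc of radius 100 mm round an axis along y, 32 mm above the origin; cheeks (y = +-175 to 184 mm) and hood have radius 110. Door up, the pockets in front are open to above.
- tambour (a joint): Angle (rad) of the segmented wooden door along its track: 0 = fully closed (down at the front), 1.60 = fully open (rolled up and back under the hood). It stays where it is left; moving it takes about 3 N at the knob.
- knob (a point): Grip point on the black knob of the door's lowest lath, at mid-width: a round peg 18 mm thick that sticks straight out along the radius, 103 to 149 mm from the track's axis, this point at 134 mm. At door angle q: x = -0.134 cos(q+0.061), y = 0, z = 0.032 + 0.134 sin(q+0.061) m in the store's frame. Pinched along y from straight above, it turns between the fingers as the door rolls.
- pocket_1 (a point): Mouth centre of pocket 1 (1 at the store's left, 4 at its right, 90 mm apart, 54 mm in front of the track's axis): a round recess 69 mm wide and 12 mm deep in the store's dark wooden deck, whose top is 48 mm above the bench.
- pocket_2 (a point): Mouth centre of pocket 2 (1 at the store's left, 4 at its right, 90 mm apart, 54 mm in front of the track's axis): a round recess 69 mm wide and 12 mm deep in the store's dark wooden deck, whose top is 48 mm above the bench.
- pocket_3 (a point): Mouth centre of pocket 3 (1 at the store's left, 4 at its right, 90 mm apart, 54 mm in front of the track's axis): a round recess 69 mm wide and 12 mm deep in the store's dark wooden deck, whose top is 48 mm above the bench.
- pocket_4 (a point): Mouth centre of pocket 4 (1 at the store's left, 4 at its right, 90 mm apart, 54 mm in front of the track's axis): a round recess 69 mm wide and 12 mm deep in the store's dark wooden deck, whose top is 48 mm above the bench.
- tin_1_c (a point): Round white parts tin with a glass-topped lid, standing on the bench; may be absent; all four alike. Tin 60 mm wide and 17 mm high; its lid, 62 mm wide and 11 mm high, sits on top (28 mm in all when shut). 120 g. This point: on the tin's axis, 14 mm above its foot.
- tin_1_lid (a joint): How far (m) the lid of tin 1 stands up off its seat: 0 = fully pressed on; starts 6 to 9 mm up. The lid slides on the tin with about 3 N of friction and stays where it is left, so the tin can be lifted by the lid.
- tin_2_c (a point): Round white parts tin with a glass-topped lid, standing on the bench; may be absent; all four alike. Tin 60 mm wide and 17 mm high; its lid, 62 mm wide and 11 mm high, sits on top (28 mm in all when shut). 120 g. This point: on the tin's axis, 14 mm above its foot.
- tin_2_lid (a joint): How far (m) the lid of tin 2 stands up off its seat: 0 = fully pressed on; starts 6 to 9 mm up. The lid slides on the tin with about 3 N of friction and stays where it is left, so the tin can be lifted by the lid.
- tin_3_c (a point): Round white parts tin with a glass-topped lid, standing on the bench; may be absent; all four alike. Tin 60 mm wide and 17 mm high; its lid, 62 mm wide and 11 mm high, sits on top (28 mm in all when shut). 120 g. This point: on the tin's axis, 14 mm above its foot.
- tin_3_lid (a joint): How far (m) the lid of tin 3 stands up off its seat: 0 = fully pressed on; starts 6 to 9 mm up. The lid slides on the tin with about 3 N of friction and stays where it is left, so the tin can be lifted by the lid.
- tin_4_c (a point): Round white parts tin with a glass-topped lid, standing on the bench; may be absent; all four alike. Tin 60 mm wide and 17 mm high; its lid, 62 mm wide and 11 mm high, sits on top (28 mm in all when shut). 120 g. This point: on the tin's axis, 14 mm above its foot.
- tin_4_lid (a joint): How far (m) the lid of tin 4 stands up off its seat: 0 = fully pressed on; starts 6 to 9 mm up. The lid slides on the tin with about 3 N of friction and stays where it is left, so the tin can be lifted by the lid.
- pliers: pliers lying flat, 129 x 47 x 9 mm, loose; not part of the job. Origin: centre of its underside.
- brass_blank: brass plate 50 x 32 x 10 mm, loose; not part of the job. Origin: centre of its underside.
- tweezers_a: tweezers lying flat, 122 x 10 x 10 mm, loose; not part of the job. Origin: centre of its underside.
- driver_yellow: screwdriver with a yellow handle lying flat, 135 x 16 x 16 mm, loose; not part of the job. Origin: centre of its underside.
- abrasive_block: dark green abrasive block 62 x 30 x 16 mm, loose; not part of the job. Origin: centre of its underside.
Not all that is in view belongs to the job. Leave any blue look-alike of the part that bears tin_1_c alone.

How it is judged:
On the way, in this order (a step that is already met when the one before it is completed fails the run):
1. the tambour door is rolled right up (1.35 rad or more) (value of joint tambour above 1.35 rad), for 0.2 s.
2. every tin lies in a pocket with its lid pressed fully on, and the door is still up ((horizontal distance between tin_1_c and pocket_1 below 0.009 m or horizontal distance between tin_1_c and pocket_2 below 0.009 m or horizontal distance between tin_1_c and pocket_3 below 0.009 m or horizontal distance between tin_1_c and pocket_4 below 0.009 m) and z of each of tin_1_c, tin_2_c, tin_3_c, tin_4_c in the frame of store below 0.053 m and angle between each of tin_1_c, tin_2_c, tin_3_c, tin_4_c's own z axis and vertical below 0.08 rad and value of joint each of tin_1_lid, tin_2_lid, tin_3_lid, tin_4_lid below 0.002 m and (horizontal distance between tin_2_c and pocket_1 below 0.009 m or horizontal distance between tin_2_c and pocket_2 below 0.009 m or horizontal distance between tin_2_c and pocket_3 below 0.009 m or horizontal distance between tin_2_c and pocket_4 below 0.009 m) and (horizontal distance between tin_3_c and pocket_1 below 0.009 m or horizontal distance between tin_3_c and pocket_2 below 0.009 m or horizontal distance between tin_3_c and pocket_3 below 0.009 m or horizontal distance between tin_3_c and pocket_4 below 0.009 m) and (horizontal distance between tin_4_c and pocket_1 below 0.009 m or horizontal distance between tin_4_c and pocket_2 below 0.009 m or horizontal distance between tin_4_c and pocket_3 below 0.009 m or horizontal distance between tin_4_c and pocket_4 below 0.009 m) and value of joint tambour above 0.6 rad), for 0.2 s.
3. the tambour door is fully closed (value of joint tambour below 0.07 rad), for 0.2 s.
At the end, for the whole second after the job is handed in: Every tin present lies flat (within 0.08 rad) on the floor of a pocket of its own (centre within 9 mm of the pocket's, foot within 3 mm of its floor), its lid down to within 2 mm, at rest; the tambour door is closed to within 0.07 rad ((horizontal distance between tin_1_c and pocket_1 below 0.009 m or horizontal distance between tin_1_c and pocket_2 below 0.009 m or horizontal distance between tin_1_c and pocket_3 below 0.009 m or horizontal distance between tin_1_c and pocket_4 below 0.009 m) and z of each of tin_1_c, tin_2_c, tin_3_c, tin_4_c in the frame of store below 0.053 m and angle between each of tin_1_c, tin_2_c, tin_3_c, tin_4_c's own z axis and vertical below 0.08 rad and value of joint each of tin_1_lid, tin_2_lid, tin_3_lid, tin_4_lid below 0.002 m and (horizontal distance between tin_2_c and pocket_1 below 0.009 m or horizontal distance between tin_2_c and pocket_2 below 0.009 m or horizontal distance between tin_2_c and pocket_3 below 0.009 m or horizontal distance between tin_2_c and pocket_4 below 0.009 m) and (horizontal distance between tin_3_c and pocket_1 below 0.009 m or horizontal distance between tin_3_c and pocket_2 below 0.009 m or horizontal distance between tin_3_c and pocket_3 below 0.009 m or horizontal distance between tin_3_c and pocket_4 below 0.009 m) and (horizontal distance between tin_4_c and pocket_1 below 0.009 m or horizontal distance between tin_4_c and pocket_2 below 0.009 m or horizontal distance between tin_4_c and pocket_3 below 0.009 m or horizontal distance between tin_4_c and pocket_4 below 0.009 m) and value of joint tambour below 0.07 rad and linear speed of each of tin_1, tin_2, tin_3, tin_4 below 0.03 m/s); the robot touches nothing.
It fails at once if the pliers moved by more than 60 mm (distance of pliers from where it was at the start of the episode above 0.06 m).
It fails at once if the brass plate 50 x 32 x 10 mm moved by more than 60 mm (distance of brass_blank from where it was at the start of the episode above 0.06 m).
It fails at once if the tweezers moved by more than 60 mm (distance of tweezers_a from where it was at the start of the episode above 0.06 m).
It fails at once if the screwdriver with a yellow handle moved by more than 60 mm (distance of driver_yellow from where it was at the start of the episode above 0.06 m).
It fails at once if the dark green abrasive block 62 x 30 x 16 mm moved by more than 60 mm (distance of abrasive_block from where it was at the start of the episode above 0.06 m).
Of tin_1, tin_2, tin_3, tin_4 only 2 to 4 are there at a start; the rules pass over those that are not, and their reading is None.
At some moment in a run one of tin_1, tin_2, tin_3, tin_4 may be knocked a few centimetres aside while the robot is not near it.
It also fails if it takes over 210 s, if anything falls off the work surface, if the arm or the gripper's body presses on something with over 40 N, if the wrist force passes 120 N, or if a joint passes its speed limit or range.

## Robot

A 7-joint arm with a two-finger parallel gripper is mounted at the origin on a cart in front of the work surface, level with it; the furniture and walls round the work are solid. World frame = base frame: x ahead of the robot, y to its left, z up, the work surface at z = 0. Lengths are in m, angles in rad, forces in N, time in s.
With the tool pointing down it reaches from about 0.425 to 0.825 m from the base axis. Payload 3.6 kg.
Tool frame: the origin (TCP) lies on the centre line of the jaws, within the pads' length; the fingertips stand ahead of it and the grasp point (between the pads) lies 5 mm behind it (tcp_to_tips is the z of the fingertips in the tool frame, in m); z points along the fingers, y is the line along which they close (so a half turn about z gives the same grasp; the last joint's range is limited). The gripper opens to 93 mm and grips with 3 to 60 N. Pads are 15 mm wide; open, the fingers measure 128 mm over their backs; the gripper's body (75 mm by 188 mm) begins 65 mm behind the grasp point.
Start: joints at [-1.315, 0.615, -0.013, 1.423, 0.008, 1.103, -0.04], TCP at [0.181, 0.624, 0.233] pointing down, gripper open.
Joint ranges: [-3.12, 3.12], [-0.3, 2.06], [-1.34, 1.32], [0.26, 2.42], [-1.36, 4.5], [0.01, 1.98], [-2.84, 2.84]. Speed limits (rad/s): [2.79, 2.79, 3.14, 3.14, 3.14, 3.14, 3.14].

## Interface

Orientations are given as a 3x3 rotation matrix whose columns are the frame's x, y, z axes.
In Python, from station import state, read_camera, camera_info, sign_off, tcp_to_tips gives the robot as it stands.
- The arm moves only by the tool jog_arm, never from a script. Its arguments are lists of equal length, an entry for each row: "fingers": the gripper's target within -1 to 1 (shut at 1, half-way at 0, fully open at -1); "delta_pos": the shift along the tool's x, y, z scaled (see below), a list of three; "turn": the turn about the tool's z scaled (see below). In form: {"fingers": [fingers, ...], "delta_pos": [[dx, dy, dz], ...], "turn": [turn, ...]}. A call has 1 to 12 rows; each row shifts and turns the commanded pose from where the row before left it, along the tool's axes as they then stand; what a row does not reach is not made up. The controller multiplies each number of a shift by 0.03 m and each number of a turn by 5 degrees. A row lasts 1/12 s, in which the tool goes at most 41.7 mm and 7.16 degrees, less where a joint would pass 70% of its speed; a pose out of reach is approached as far as the arm can. A call with a number of a shift or a turn outside -1 to 1 is refused whole. A call with a gripper value outside its range is refused whole. The fingers move at their own pace and stop on an object; "grip_force" is the grip in N (left out, the last holds). Time passes only in rows, so rows that do not move let the fingers close. It gives the time, the measured TCP pose, the force, the opening and the grip force at its end, in the units of the state.
- state(): the state, without advancing time (a new reading comes with each control period).
- read_camera(name): name is "scene" or "top" or "wrist"; returns the picture (400x640x3 uint8, red, green, blue); there is no depth.
- camera_info(name): a dict with "fx", "fy", "cx", "cy" (pixels), "position" and "attitude" of the camera in the world; the wrist camera has in their place "tool_from_camera" (4x4, takes a point from camera to tool coordinates, whose origin is the TCP and whose axes are the flange's). Camera axes: x right, y up, looking along -z (the intrinsics and any distortion apply to the point x, -y, -z); pixel columns grow to the right and rows downward; lengths in m; the calibration is good to about 2 mm. A picture is of the moment at which its call begins: read the wrist's pose just before it. camera_info takes no time and is no camera call.
- sign_off(): hands the job in; it is judged then, once.
The state is a dict: "clock": time; "joint_pos": joint angles; "dq": joint speeds; "joint_efforts": joint torques, N m; "tcp_pos": TCP position; "eef_rot": TCP orientation; "force": force on the tool from outside, world axes, zero at the start; "torque": the same for the moment, N m; "grip_width": opening from 0.0 (shut) to 1.0 (fully open); "finger_force": force on a finger pad.
Only numpy, scipy, OpenCV 4.12 (cv2) and the standard library are available. Lean on these libraries where they do the work, as an engineer would, in place of code of your own. Each camera call takes 0.05 s, during which the arm holds its last target. There are 200 camera calls.

## Working session

There is one attempt and no reset: what is moved stays moved. The work goes in short steps, Python scripts to look and compute and a tool call to move; the robot and the scene stay as the last step left them, time stands still between calls to the robot, and variables do not carry over. Pictures are saved under pics/ and viewed, at most 14 in all, crops included, and the job is handed in when it is done.

Besides the shell and the picture viewer there is one more tool, called after "Emit:" as name(argument=value, ...) on one line, values as JSON. jog_arm: Moves the arm, as the interface text tells. Its arguments: {"type":"object","properties":{"fingers":{"type":"array"},"delta_pos":{"type":"array"},"turn":{"type":"array"},"grip_force":{"type":"number"}},"required":["fingers","delta_pos","turn"]}

```bash
mkdir -p pics; ls; python3 - <<'E'
from station import *
import cv2,numpy as np
np.set_printoptions(precision=4,suppress=True)
print(state(),tcp_to_tips)
for n in("scene","top","wrist"):
    print(n,camera_info(n))
for n in("scene","top"):
    im=read_camera(n); cv2.imwrite(f"pics/{n}0.png",cv2.cvtColor(im,cv2.COLOR_RGB2BGR))
E
```

```text
pics
{'clock': 0.0, 'joint_pos': array([-1.3145,  0.616 , -0.0126,  1.4249,  0.0081,  1.1033, -0.0404]), 'dq': array([ 0.0006, -0.0001,  0.0005,  0.0014,  0.0005,  0.0004,  0.001 ]), 'joint_efforts': array([  0.    , -45.894 ,   0.2092, -16.5743,  -0.061 ,   0.0205,
         0.0002]), 'tcp_pos': array([0.1811, 0.6235, 0.2315]), 'eef_rot': array([[-0.9603,  0.279 , -0.0007],
       [ 0.279 ,  0.9603, -0.0025],
       [-0.    , -0.0026, -1.    ]]), 'force': array([ 0.6639, -0.2856,  0.2448]), 'torque': array([-0.0307,  0.0185,  0.006 ]), 'finger_force': 0.0, 'grip_width': 0.9993418914525917} 0.014
scene {'fx': 473.5483060098107, 'fy': 473.5483060098107, 'cx': 309.4240381617902, 'cy': 197.85984136277486, 'position': array([ 0.0471, -0.9147,  1.0127]), 'attitude': array([[ 0.8622,  0.3267, -0.3871],
       [-0.5065,  0.5674, -0.6493],
       [ 0.0076,  0.7559,  0.6547]])}
top {'fx': 392.3128993311268, 'fy': 392.3128993311268, 'cx': 320.7535790492496, 'cy': 197.29057113495696, 'position': array([0.4641, 0.0295, 1.331 ]), 'attitude': array([[-0.0128,  0.9933, -0.1151],
       [-0.9999, -0.013 , -0.0008],
       [-0.0023,  0.1151,  0.9934]])}
wrist {'fx': 277.22302312801696, 'fy': 277.22302312801696, 'cx': 322.884723328105, 'cy': 202.16262586907266, 'tool_from_camera': array([[ 0.0002,  0.9574,  0.2888,  0.0809],
       [ 1.    , -0.0001, -0.0005, -0.0006],
       [-0.0005,  0.2888, -0.9574, -0.1522],
       [ 0.    ,  0.    ,  0.    ,  1.    ]])}
```

View pics/scene0.png

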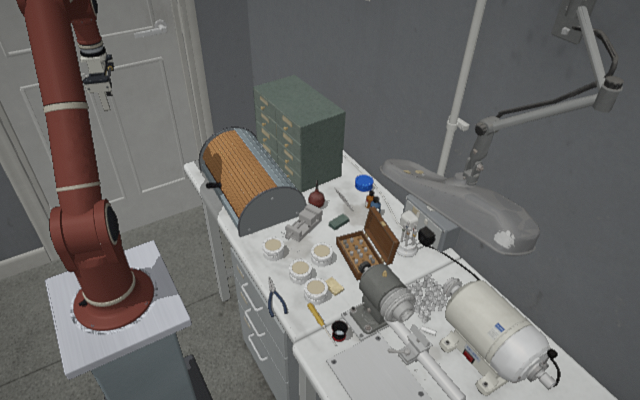

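View pics/top0.png

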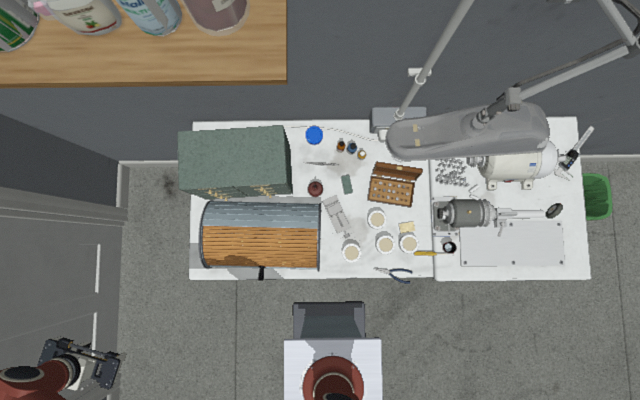

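```bash
cat > h.py <<'E'
from station import *
import cv2,numpy as np
from scipy.optimize import least_squares
np.set_printoptions(precision=4,suppress=True)
def cam(n,st=None):
    i=camera_info(n)
    if n!="wrist": return i,np.array(i["attitude"]),np.array(i["position"])
    st=st or state(); T=np.array(i["tool_from_camera"]); R=st["eef_rot"]
    return i,R@T[:3,:3],st["tcp_pos"]+R@T[:3,3]
def proj(c,P):
    i,A,p=c; d=(np.atleast_2d(P)-p)@A
    return np.c_[i["cx"]+i["fx"]*d[:,0]/-d[:,2], i["cy"]-i["fy"]*d[:,1]/-d[:,2]]
def ray(c,uv):
    i,A,p=c; d=A@np.array([(uv[0]-i["cx"])/i["fx"],-(uv[1]-i["cy"])/i["fy"],-1.]); return p,d/np.linalg.norm(d)
def plane(c,uv,z):
    p,d=ray(c,uv); return p+d*(z-p[2])/d[2]
def tri(obs):
    M=np.zeros((3,3));b=np.zeros(3)
    for c,uv in obs:
        p,d=ray(c,uv);Q=np.eye(3)-np.outer(d,d);M+=Q;b+=Q@p
    x=np.linalg.solve(M,b); return x,[np.round(proj(c,x)[0]-uv,1) for c,uv in obs]
def save(n,im): cv2.imwrite(f"pics/{n}.png",cv2.cvtColor(im,cv2.COLOR_RGB2BGR))
def crop(im,x0,y0,x1,y1,s): return cv2.resize(im[y0:y1,x0:x1],None,fx=s,fy=s,interpolation=cv2.INTER_CUBIC)
E
python3 - <<'E'
from h import *
t=cv2.imread("pics/top0.png");s=cv2.imread("pics/scene0.png")
a=crop(t,190,190,450,290,3)
b=np.hstack([crop(s,190,120,310,240,2.5),crop(s,250,225,350,325,3),np.zeros((300,180,3),np.uint8)])
cv2.imwrite("pics/c1.png",np.vstack([a,b]))
E
```

```text
(no output)
```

View pics/c1.png

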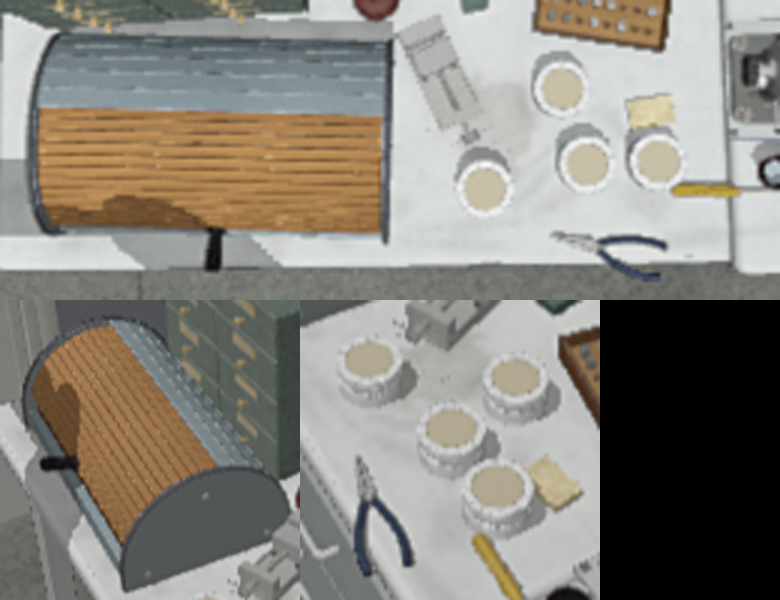

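```bash
python3 - <<'E'
from h import *
t=cam("top");s=cam("scene")
T=lambda x,y:(190+x/3+0*.5,190+y/3)
S=lambda x,y:(250+(x-300)/3,225+(y-300)/3)
K=lambda x,y:(190+x/2.5,120+(y-300)/2.5)
for n,a,b in[("A",(484,188),(370,364)),("B",(586,163),(450,427)),("C",(657,160),(498,486)),("D",(561,87),(515,378))]:
    print(n,*tri([(t,T(*a)),(s,S(*b))]))
print("tip",*tri([(t,T(212,268)),(s,K(42,463))])); print("base",*tri([(t,T(216,230)),(s,K(75,463))]))
print("corner FR",tri([(t,T(388,243)),(s,K(125,590))]),plane(s,K(125,590),0),"BR",plane(s,K(290,515),0))
print("FL left cheek front", plane(t,T(42,232),0.03),"FR",plane(t,T(388,243),0.03))
for n,uv in[("pl1",(557,234)),("pl2",(665,245)),("pl3",(660,278)),("brass",(651,110)),("drv",(675,190)),("vise",(470,137)),("vise2",(400,25))]: print(n,plane(t,T(*uv),0.01))
E
```

```text
A [ 0.4321 -0.0684  0.029 ] [array([ 0.2, -0.5]), array([-0.6,  0. ])]
B [ 0.457  -0.1795  0.0359] [array([ 0.1, -0.2]), array([-0.3,  0. ])]
C [ 0.4598 -0.2575  0.0353] [array([ 0.2, -0.4]), array([-0.5,  0.1])]
D [ 0.5406 -0.1552  0.0322] [array([ 0.1, -0.2]), array([-0.3,  0. ])]
tip [0.3532 0.222  0.079 ] [array([ 0.1, -0.2]), array([-0.2, -0. ])]
base [0.3927 0.2197 0.0645] [array([ 0.3, -0.6]), array([-0.7,  0. ])]
corner FR (array([0.3734, 0.0373, 0.0074]), [array([ 0.3, -0.8]), array([-0.9,  0. ])]) [0.3783 0.043  0.    ] BR [0.6162 0.0607 0.    ]
FL left cheek front [0.3891 0.4155 0.03  ] FR [0.3725 0.0382 0.03  ]
pl1 [ 0.3785 -0.1488  0.01  ]
pl2 [ 0.3651 -0.2677  0.01  ]
pl3 [ 0.3293 -0.2608  0.01  ]
brass [ 0.5141 -0.2579  0.01  ]
drv [ 0.4251 -0.2812  0.01  ]
vise [ 0.4866 -0.0547  0.01  ]
vise2 [0.6135 0.0218 0.01  ]
```

```bash
cat >> h.py <<'E'
def plan(wps,z_yaw=None,st=None):
    """wps: list of (x,y,z,toolx_angle_deg); prints per leg: turn units, then shift units in the turned tool frame"""
    st=st or state(); p=st["tcp_pos"]; R=st["eef_rot"]; a=np.degrees(np.arctan2(R[1,0],R[0,0]))
    print("at",p,"toolx",round(a,2),"w",round(st["grip_width"]*93,1),"F",st["force"],"t",round(st["clock"],1))
    for x,y,z,b in wps:
        d=np.array([x,y,z])-p; tr=-((b-a+180)%360-180)/5
        c,s=np.cos(np.radians(b)),np.sin(np.radians(b))
        # tool x=(c,s,0), z=(0,0,-1), y=z cross x = (s,-c,0)
        v=np.array([c*d[0]+s*d[1], s*d[0]-c*d[1], -d[2]])/0.03
        n=int(np.ceil(max(np.abs(v).max(),np.linalg.norm(v)*.03/.04)))or 1
        print("turn %.2f shift"%tr,np.round(v,2),"rows",n,"each",np.round(v/n,3))
        p=np.array([x,y,z]);a=b
E
python3 - <<'E'
from h import *
plan([(0.378,0.224,0.22,177.4)])
E
```

```text
at [0.1812 0.6235 0.2316] toolx 163.8 w 93.1 F [-0.6529  0.036   0.5144] t 0.1
turn -2.72 shift [ -7.16 -13.01   0.39] rows 14 each [-0.511 -0.929  0.028]
```

Emit:
jog_arm(fingers=[-1,-1,-1,-1,-1,-1,-1,-1,-1,-1], delta_pos=[[0,0,0],[0,0,0],[0,0,0],[-0.5,-0.93,0],[-0.5,-0.93,0],[-0.5,-0.93,0],[-0.5,-0.93,0],[-0.5,-0.93,0],[-0.5,-0.93,0],[-0.5,-0.93,0]], turn=[-0.9,-0.9,-0.9,0,0,0,0,0,0,0], grip_force=10)

```text
clock: 0.93
tcp_pos: [0.2774, 0.4223, 0.2323]
eef_rot: [[-0.999, 0.047, -0.0], [0.047, 0.999, -0.001], [0.0, -0.001, -1.0]]
force: [0.3, 0.3, 1.3]
grip_width: 1.0
finger_force: 0.0
```

Emit:
jog_arm(fingers=[-1,-1,-1,-1,-1,-1,-1,-1,-1], delta_pos=[[-0.5,-0.93,0],[-0.5,-0.93,0],[-0.5,-0.93,0],[-0.5,-0.93,0],[-0.5,-0.93,0],[-0.5,-0.93,0.2],[-0.5,-0.93,0.2],[0,0,0],[0,0,0]], turn=[0,0,0,0,0,0,0,0,0])

```text
clock: 1.68
tcp_pos: [0.3731, 0.2222, 0.2202]
eef_rot: [[-0.999, 0.052, -0.001], [0.052, 0.999, -0.001], [0.001, -0.001, -1.0]]
force: [-0.2, 0.1, 0.3]
grip_width: 1.003
finger_force: 0.0
```

```bash
python3 - <<'E'
from h import *
st=state(); print(st["tcp_pos"],st["eef_rot"],st["joint_pos"])
im=read_camera("wrist"); save("w1",im); np.save("w1.npy",[st],allow_pickle=True)
E
```

```text
[0.3731 0.2222 0.2202] [[-0.9986  0.052  -0.0011]
 [ 0.052   0.9986 -0.0012]
 [ 0.001  -0.0012 -1.    ]] [-0.578   0.3026 -0.0125  2.0264  0.0056  0.8142  0.9249]
```

View pics/w1.png

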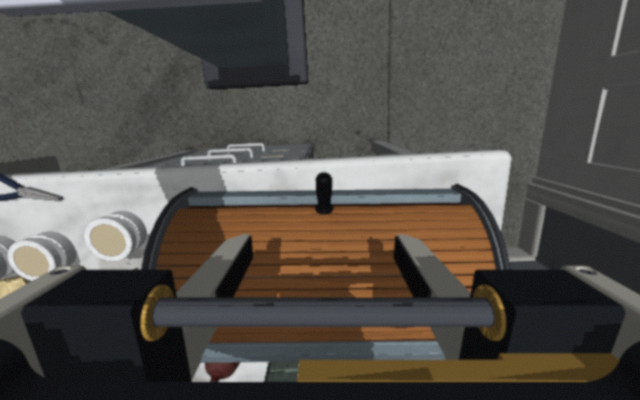

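```bash
python3 - <<'E'
from h import *
st=np.load("w1.npy",allow_pickle=True)[0]
w=cam("wrist",st);t=cam("top");s=cam("scene")
T=lambda x,y:(190+x/3,190+y/3); K=lambda x,y:(190+x/2.5,120+(y-300)/2.5)
obs=[(w,(324,180),.145),(w,(324,212),.103),(t,T(212,267),.147),(t,T(216,230),.103),(s,K(43,463),.147),(s,K(76,463),.103)]
def P(v,r):
    x,y,yaw,q=v; a=q+.061; l=-r*np.cos(a)
    return np.array([x+l*np.cos(yaw),y+l*np.sin(yaw),.032+r*np.sin(a)])
f=lambda v:np.concatenate([proj(c,P(v,r))[0]-uv for c,uv,r in obs]+[[(v[2]+.05)*30]])
r=least_squares(f,[.49,.22,-.04,.2]);print(r.x,r.fun,P(r.x,.134))
print(tri([(w,(324,180)),(t,T(212,267)),(s,K(43,463))]),tri([(w,(324,212)),(t,T(216,230)),(s,K(76,463))]))
E
```

```text
[ 0.4939  0.2165 -0.0509  0.2526] [-0.1908  0.2039 -0.2221 -0.7898 -0.3286 -0.2852 -0.2685 -1.6799 -0.4114
  0.0141 -0.2509 -0.4782 -0.0281] [0.3666 0.2229 0.0733]
(array([0.3548, 0.2229, 0.0779]), [array([-0.8, -0.8]), array([-0.1, -0.4]), array([-0.2, -0.1])]) (array([0.3945, 0.2204, 0.0644]), [array([-1.1, -1.9]), array([ 0. , -1.2]), array([-0.6, -0.3])])
```

Emit:
jog_arm(fingers=[-0.4,-0.4,-0.4,-0.4,-0.4,-0.4,-0.4,1,1,1,1,1], delta_pos=[[0.05,0,0.9],[0.05,0,0.9],[0.05,0,0.9],[0.05,0,0.9],[0,0,0.8],[0,0,0.66],[0,0,0],[0,0,0],[0,0,0],[0,0,0],[0,0,0],[0,0,0]], turn=[0,0,0,0,0,0,0,0,0,0,0,0], grip_force=15)

```text
clock: 2.73
tcp_pos: [0.3672, 0.2248, 0.0698]
eef_rot: [[-0.999, 0.047, 0.002], [0.047, 0.999, 0.001], [-0.002, 0.001, -1.0]]
force: [-0.4, 0.6, 0.3]
grip_width: 0.393
finger_force: 0.0
```

Emit:
jog_arm(fingers=[1,1,1,1,1,1], delta_pos=[[0,0,0],[0,0,0],[0,0,0],[0,0,0],[0,0,0],[0,0,0]], turn=[0,0,0,0,0,0])

```text
clock: 3.23
tcp_pos: [0.3666, 0.2233, 0.0688]
eef_rot: [[-0.999, 0.048, -0.001], [0.048, 0.999, -0.002], [0.001, -0.002, -1.0]]
force: [0.9, -4.1, 2.1]
grip_width: 0.184
finger_force: 15.0
```

Gripped (17 mm). Roll up along the arc.

Emit:
jog_arm(fingers=[1,1,1,1,1,1,1,1,1,1,1,1], delta_pos=[[-0.085,0,-0.225],[-0.088,0,-0.225],[-0.11,0,-0.215],[-0.11,0,-0.215],[-0.13,0,-0.2],[-0.135,0,-0.2],[-0.154,0,-0.186],[-0.154,0,-0.186],[-0.173,0,-0.168],[-0.173,0,-0.168],[-0.19,0,-0.148],[-0.19,0,-0.148]], turn=[0,0,0,0,0,0,0,0,0,0,0,0])

```text
clock: 4.23
tcp_pos: [0.4164, 0.2213, 0.1376]
eef_rot: [[-0.999, 0.047, -0.003], [0.047, 0.999, -0.002], [0.003, -0.002, -1.0]]
force: [-0.9, -4.6, -5.5]
grip_width: 0.192
finger_force: 15.0
```

Emit:
jog_arm(fingers=[1,1,1,1,1,1,1,1,1,1,1,1], delta_pos=[[-0.205,0,-0.127],[-0.205,0,-0.127],[-0.218,0,-0.105],[-0.218,0,-0.105],[-0.228,0,-0.08],[-0.228,0,-0.08],[-0.235,0,-0.055],[-0.235,0,-0.055],[-0.24,0,-0.03],[-0.24,0,-0.03],[-0.24,0,-0.004],[-0.24,0,-0.004]], turn=[0,0,0,0,0,0,0,0,0,0,0,0])

```text
clock: 5.23
tcp_pos: [0.4987, 0.218, 0.1623]
eef_rot: [[-0.999, 0.047, -0.002], [0.047, 0.999, -0.0], [0.002, -0.0, -1.0]]
force: [-3.0, -2.6, 0.2]
grip_width: 0.186
finger_force: 14.8
```

Emit:
jog_arm(fingers=[1,1,1], delta_pos=[[0,0,0],[0,0,0],[0,0,0]], turn=[0,0,0])

```text
clock: 5.48
tcp_pos: [0.5006, 0.218, 0.1623]
eef_rot: [[-0.999, 0.047, 0.003], [0.047, 0.999, 0.0], [-0.003, 0.001, -1.0]]
force: [1.1, -4.6, 0.9]
grip_width: 0.179
finger_force: 14.8
```

Emit:
jog_arm(fingers=[0,-0.4,-0.5,-0.5,-0.5,-0.5,-0.5,-0.5,-0.5,-0.5,-0.5], delta_pos=[[0,0,0],[0,0,0],[0,0,0],[0,0,-0.6],[0,0,-1],[0,0,-1],[0.5,0,0],[0.8,0,0],[0.7,0,0],[0,0,0],[0,0,0]], turn=[0,0,0,0,0,0,0,0,0,0,0])

```text
clock: 6.4
tcp_pos: [0.4387, 0.2226, 0.2401]
eef_rot: [[-0.999, 0.044, 0.001], [0.044, 0.999, 0.002], [-0.001, 0.002, -1.0]]
force: [-0.6, -0.9, 0.3]
grip_width: 0.747
finger_force: 0.0
```

```bash
python3 - <<'E'
from h import *
st=state(); print(st["tcp_pos"],st["clock"])
im=read_camera("wrist"); save("w2",im); np.save("w2.npy",[st],allow_pickle=True)
c=cam("wrist",st)
v=(.494,.2165,-.051)
def S(x,y,z): return np.array([v[0]+x*np.cos(v[2])-y*np.sin(v[2]),v[1]+x*np.sin(v[2])+y*np.cos(v[2]),z])
for k,y in enumerate([.135,.045,-.045,-.135]): print(k+1,S(-.054,y,.048),proj(c,S(-.054,y,.048)))
save("w2c",crop(im,120,60,520,260,2))
E
```

```text
[0.4387 0.2226 0.2401] 6.4
1 [0.447  0.3541 0.048 ] [[425.9794 186.6254]]
2 [0.4424 0.2642 0.048 ] [[355.547  186.1829]]
3 [0.4378 0.1743 0.048 ] [[284.9496 185.7394]]
4 [0.4332 0.0844 0.048 ] [[214.1868 185.2948]]
```

View pics/w2c.png

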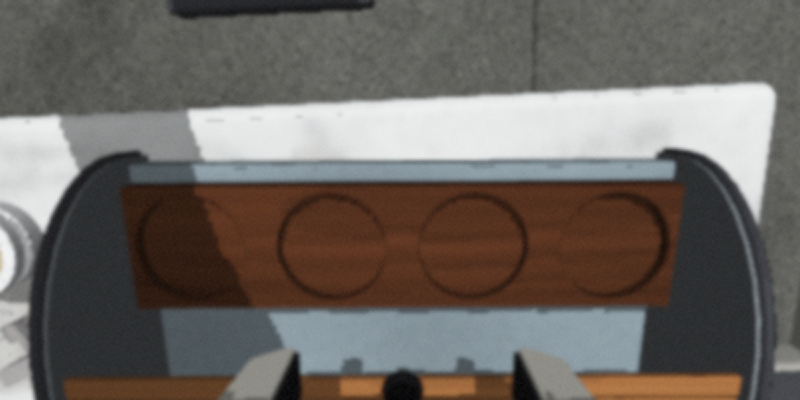

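Emit:
jog_arm(fingers=[-0.5,-0.5,-0.5,-0.5,-0.5], delta_pos=[[-0.5,0,0.6],[-0.5,0,0.7],[0,0,0],[0,0,0],[0,0,0]], turn=[0,0,0,0,0])

```text
clock: 6.87
tcp_pos: [0.4697, 0.2199, 0.2007]
eef_rot: [[-0.999, 0.047, 0.0], [0.047, 0.999, 0.001], [-0.0, 0.001, -1.0]]
force: [0.1, -0.3, 0.3]
grip_width: 0.748
finger_force: 0.0
```

```bash
python3 - <<'E'
from h import *
st=state(); print(st["tcp_pos"],st["clock"])
im=read_camera("wrist"); save("w3",im); np.save("w3.npy",[st],allow_pickle=True)
b=cv2.imread("pics/w2.png")[...,::-1]
save("w3c",np.vstack([crop(b,175,150,465,215,2.75),crop(im,165,130,475,220,2.57)[:,:797]] if 0 else [cv2.resize(crop(b,175,150,465,215,2.75),(797,179)),cv2.resize(im[110:220,165:475],(797,283),interpolation=cv2.INTER_CUBIC)]))
E
```

```text
[0.4697 0.2199 0.2007] 6.8667
```

View pics/w3c.png

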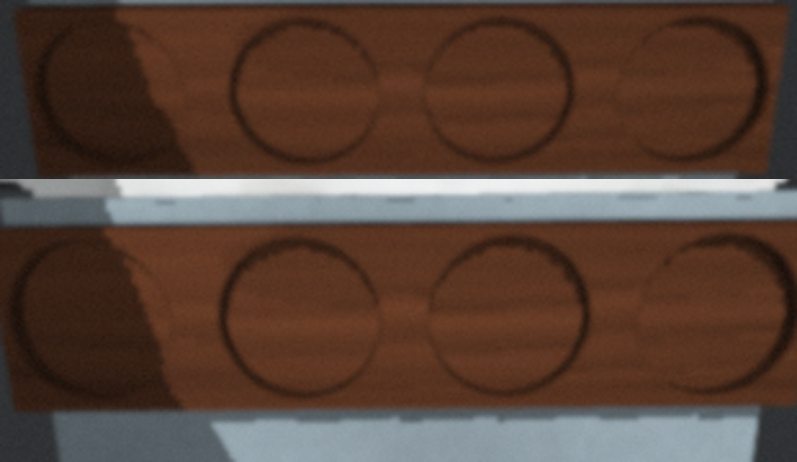

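```bash
python3 - <<'E'
from h import *
a=cam("wrist",np.load("w2.npy",allow_pickle=True)[0]);b=cam("wrist",np.load("w3.npy",allow_pickle=True)[0])
A=[(426.6,182.0),(356.4,182.5),(286.4,182.7),(216.1,182.7)];B=[(443.7,162.3),(362.8,162.9),(281.9,163.2),(200.8,163.8)]
Y=[.135,.045,-.045,-.135]
for u,v in zip(A,B): print(*tri([(a,u),(b,v)]),plane(a,u,.048),plane(b,v,.048))
S=lambda v,y:np.array([v[0]+-.054*np.cos(v[2])-y*np.sin(v[2]),v[1]-.054*np.sin(v[2])+y*np.cos(v[2]),v[3]])
f=lambda v:np.concatenate([np.r_[proj(a,S(v,y))[0]-u,proj(b,S(v,y))[0]-w] for u,w,y in zip(A,B,Y)])
for fix in(0,1):
    g=(lambda v:f(np.r_[v[:3],.048])) if fix else f
    r=least_squares(g,[.494,.2165,-.05,.048]);v=np.r_[r.x[:3],.048] if fix else r.x
    print(r.x,np.abs(r.fun).max());print(np.array([S(v,y) for y in Y]))
E
```

```text
[0.4418 0.3558 0.0445] [array([-0., -0.]), array([0., 0.])] [0.4409 0.3545 0.048 ] [0.4411 0.3542 0.048 ]
[0.4376 0.2653 0.0479] [array([-0.1, -0. ]), array([0.1, 0. ])] [0.4376 0.2653 0.048 ] [0.4376 0.2652 0.048 ]
[0.433  0.1769 0.0521] [array([-0.1,  0. ]), array([ 0.2, -0. ])] [0.4339 0.1765 0.048 ] [0.4337 0.1761 0.048 ]
[0.4296 0.088  0.0502] [array([-0.2,  0.1]), array([ 0.2, -0.2])] [0.4299 0.0874 0.048 ] [0.4301 0.0867 0.048 ]
[ 0.4901  0.2184 -0.0413  0.0451] 0.3375348705469605
[[0.4417 0.3556 0.0451]
 [0.438  0.2656 0.0451]
 [0.4343 0.1757 0.0451]
 [0.4306 0.0858 0.0451]]
[ 0.4896  0.2185 -0.0413  0.048 ] 1.2466901806573105
[[0.4413 0.3556 0.048 ]
 [0.4375 0.2657 0.048 ]
 [0.4338 0.1757 0.048 ]
 [0.4301 0.0858 0.048 ]]
```

```bash
python3 - <<'E'
from h import *
plan([(.44,-.12,.24,177.6)])
E
```

```text
at [0.4696 0.2201 0.2011] toolx 177.31 w 69.9 F [-0.5446  0.6145  0.0895] t 6.9
turn -0.06 shift [  0.51 -11.37  -1.3 ] rows 12 each [ 0.043 -0.947 -0.108]
```

Emit:
jog_arm(fingers=[-0.7,-0.7,-0.7,-0.7,-0.7,-0.7,-0.7,-0.7,-0.7,-0.7,-0.7,-0.7], delta_pos=[[0,-0.2,-0.65],[0,-0.95,-0.65],[0.05,-0.95,0],[0.05,-0.95,0],[0.05,-0.95,0],[0.05,-0.95,0],[0.05,-0.95,0],[0.05,-0.95,0],[0.05,-0.95,0],[0.05,-0.95,0],[0.05,-0.95,0],[0.05,-0.95,0]], turn=[0,0,0,0,0,0,0,0,0,0,0,0])

```text
clock: 7.92
tcp_pos: [0.4393, -0.0998, 0.2408]
eef_rot: [[-0.999, 0.046, 0.003], [0.046, 0.999, -0.0], [-0.003, 0.0, -1.0]]
force: [0.9, -0.4, 0.7]
grip_width: 0.85
finger_force: 0.0
```

Emit:
jog_arm(fingers=[-0.7,-0.7,-0.7,-0.7], delta_pos=[[0.05,-0.7,0],[0,0,0],[0,0,0],[0,0,0]], turn=[0,0,0,0])

```text
clock: 8.25
tcp_pos: [0.4372, -0.1184, 0.2401]
eef_rot: [[-0.999, 0.045, 0.001], [0.045, 0.999, 0.001], [-0.001, 0.001, -1.0]]
force: [-0.3, 0.5, -0.5]
grip_width: 0.853
finger_force: 0.0
```

```bash
python3 - <<'E'
from h import *
st=state(); print(st["tcp_pos"],st["clock"],st["joint_pos"])
im=read_camera("wrist"); save("w4",im); np.save("w4.npy",[st],allow_pickle=True)
c=cam("wrist",st)
for p in[(.432,-.068,.036),(.457,-.18,.036),(.46,-.2575,.036),(.541,-.155,.036)]: print(proj(c,p))
save("w4c",crop(im,120,60,520,320,2))
E
```

```text
[ 0.4372 -0.1184  0.2401] 8.25 [ 0.1585  0.3032  0.0767  1.9562 -0.0311  0.8821  1.7768]
[[361.371  177.1304]]
[[277.7137 199.226 ]]
[[220.4495 203.8916]]
[[300.6584 254.9932]]
```

View pics/w4c.png

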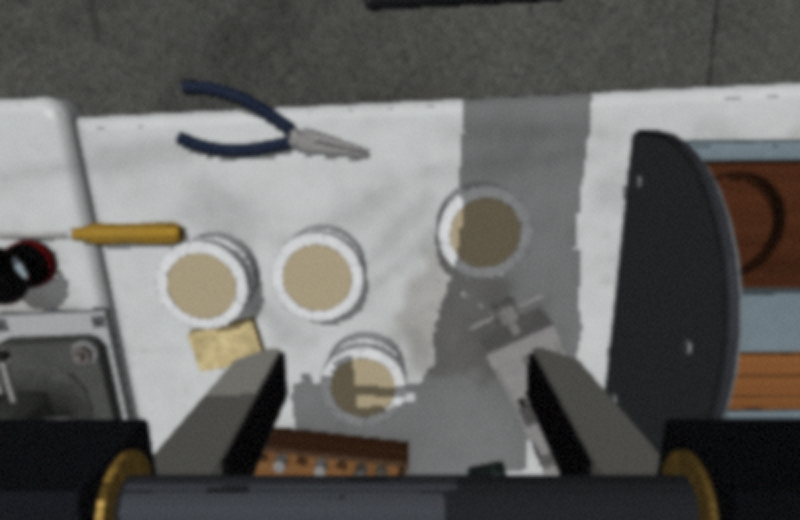

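```bash
python3 - <<'E'
from h import *
t=cam("top");s=cam("scene");w=cam("wrist",np.load("w4.npy",allow_pickle=True)[0])
T=lambda x,y:(190+x/3,190+y/3)
S=lambda x,y:(250+(x-300)/3,225+(y-300)/3)
for n,a,b,k in[("A",(484,188),(370,364),(363,176)),("B",(586,163),(450,427),(278.5,198)),("C",(657,160),(498,486),(220.5,202.5)),("D",(561,87),(515,378),(300.5,253.5))]:
    print(n,*tri([(t,T(*a)),(s,S(*b)),(w,k),(w,k)]),plane(w,k,.036))
plan([(.431,-.068,.09,177.6),(.431,-.068,.036,177.6),(.431,-.068,.24,177.6),(.4375,.2655,.24,177.6),(.4375,.2655,.08,177.6)])
E
```

```text
A [ 0.4323 -0.0663  0.028 ] [array([-0.5, -0.6]), array([-0.9, -0.2]), array([-1.1,  0.1]), array([-1.1,  0.1])] [ 0.4306 -0.0659  0.036 ]
B [ 0.4564 -0.1792  0.035 ] [array([-0., -0.]), array([-0.6,  0.3]), array([-0.1,  0.6]), array([-0.1,  0.6])] [ 0.4553 -0.1788  0.036 ]
C [ 0.4591 -0.2576  0.0349] [array([ 0.2, -0.2]), array([-0.8,  0.3]), array([0.1, 0.5]), array([0.1, 0.5])] [ 0.4581 -0.2571  0.036 ]
D [ 0.5405 -0.1554  0.0323] [array([ 0.2, -0.2]), array([-0.3,  0. ]), array([0.1, 0. ]), array([0.1, 0. ])] [ 0.5386 -0.1551  0.036 ]
at [ 0.4372 -0.1181  0.2399] toolx 177.46 w 79.1 F [ 0.858   0.2165 -0.1193] t 8.3
turn -0.03 shift [0.28 1.66 5.  ] rows 5 each [0.055 0.332 0.999]
turn -0.00 shift [0.  0.  1.8] rows 2 each [0.  0.  0.9]
turn -0.00 shift [ 0.   0.  -6.8] rows 7 each [ 0.     0.    -0.971]
turn -0.00 shift [ 0.25 11.12 -0.  ] rows 12 each [ 0.021  0.926 -0.   ]
turn -0.00 shift [0.   0.   5.33] rows 6 each [0.    0.    0.889]
```

Emit:
jog_arm(fingers=[-1,-1,-1,-1,-1,-1,-1,-1,-1,-1,1,1], delta_pos=[[0.13,0.86,0],[0.12,0.86,0.1],[0,0,0.9],[0,0,0.95],[0,0,0.95],[0,0,0.95],[0,0,0.9],[0,0,0.9],[0,0,0.9],[0,0,0.36],[0,0,0],[0,0,0]], turn=[0,0,0,0,0,0,0,0,0,0,0,0], grip_force=20)

```text
clock: 9.3
tcp_pos: [0.4319, -0.0665, 0.032]
eef_rot: [[-0.999, 0.045, -0.001], [0.045, 0.999, 0.001], [0.001, 0.001, -1.0]]
force: [-0.1, 0.4, -0.3]
grip_width: 0.901
finger_force: 0.0
```

Emit:
jog_arm(fingers=[1,1,1,1,1,1,1], delta_pos=[[0,0,0],[0,0,0],[0,0,0],[0,0,0],[0,0,0],[0,0,0],[0,0,0]], turn=[0,0,0,0,0,0,0])

```text
clock: 9.88
tcp_pos: [0.4324, -0.0678, 0.0326]
eef_rot: [[-0.999, 0.047, 0.002], [0.047, 0.999, 0.0], [-0.002, 0.0, -1.0]]
force: [0.3, 1.1, 3.3]
grip_width: 0.643
finger_force: 20.0
```

Emit:
jog_arm(fingers=[1,1,1,1,1,1,1,1,1,1,1,1], delta_pos=[[0,0,-0.6],[0,0,-0.9],[0,0,-0.9],[0,0,-0.9],[0,0,-0.9],[0,0,-0.9],[0,0,-0.5],[0,0.5,0],[0,0.9,0],[0.05,0.9,0],[0.05,0.9,0],[0.05,0.9,0]], turn=[0,0,0,0,0,0,0,0,0,0,0,0])

```text
clock: 10.88
tcp_pos: [0.432, 0.0558, 0.1996]
eef_rot: [[-0.999, 0.048, -0.002], [0.048, 0.999, -0.001], [0.002, -0.001, -1.0]]
force: [0.2, 0.1, -1.8]
grip_width: 0.636
finger_force: 20.0
```

Emit:
jog_arm(fingers=[1,1,1,1,1,1,1,1,1,1,1,1], delta_pos=[[0.05,0.9,0],[0.05,0.9,0],[0.05,0.9,0],[0,0.9,0],[0,0.9,0],[0,0.9,0],[0,0.9,0],[0,0.71,0],[0,0,0],[0,0,0],[0,0,0],[0,0,0]], turn=[0,0,0,0,0,0,0,0,0,0,0,0])

```text
clock: 11.88
tcp_pos: [0.4384, 0.2635, 0.1997]
eef_rot: [[-0.999, 0.049, -0.001], [0.049, 0.999, -0.002], [0.001, -0.002, -1.0]]
force: [0.8, 0.3, -0.7]
grip_width: 0.64
finger_force: 20.0
```

```bash
python3 - <<'E'
from h import *
plan([(.4375,.2655,.09,177.6),(.4375,.2655,.07,177.6)])
st=state();im=read_camera("wrist"); save("w5",im); np.save("w5.npy",[st],allow_pickle=True)
E
```

```text
at [0.4384 0.2635 0.1997] toolx 177.17 w 59.5 F [ 0.8209  0.2978 -0.6727] t 11.9
turn -0.09 shift [0.03 0.07 3.66] rows 4 each [0.008 0.016 0.914]
turn -0.00 shift [0.   0.   0.67] rows 1 each [0.    0.    0.667]
```

View pics/w5.png

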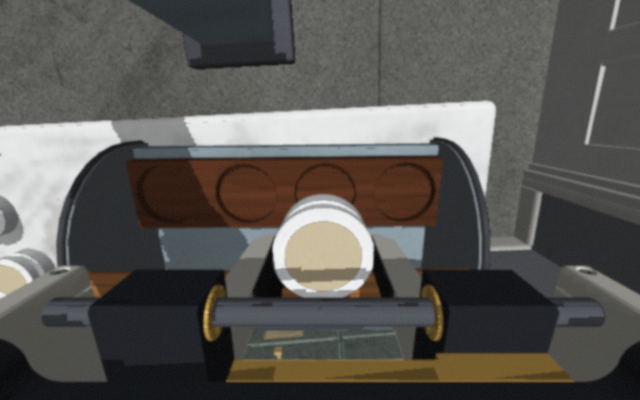

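```bash
python3 - <<'E'
from h import *
st=np.load("w5.npy",allow_pickle=True)[0];w=cam("wrist",st);z=st["tcp_pos"][2]
for dz in(0,.004): print(plane(w,(323.5,256),z+dz)-st["tcp_pos"])
for u in((326,186),(247,191.5)): pass
E
```

```text
[-0.0009 -0.      0.    ]
[-0.003   0.0001  0.004 ]
```

Emit:
jog_arm(fingers=[1,1,1,1,1,1,1,1,1,1], delta_pos=[[-0.04,0.07,0.7],[0,0,0.8],[0,0,0.8],[0,0,0.7],[0,0,0.4],[0,0,0.3],[0,0,0.2],[0,0,0.2],[0,0,0.2],[0,0,0]], turn=[-0.08,0,0,0,0,0,0,0,0,0])

```text
clock: 12.77
tcp_pos: [0.4396, 0.2672, 0.0706]
eef_rot: [[-0.999, 0.04, -0.001], [0.04, 0.999, -0.001], [0.001, -0.001, -1.0]]
force: [-0.2, 0.4, -1.4]
grip_width: 0.648
finger_force: 20.0
```

Emit:
jog_arm(fingers=[-0.55,-0.55,-0.55,-0.55,-0.55,1,1,1,1,1,1,1], delta_pos=[[0,0,0],[0,0,0],[0,0,0],[0,0,-0.8],[0,0,-0.8],[0,0,0],[0,0,0],[0,0,0],[0,0,0],[0,0,0],[0,0,0],[0,0,0]], turn=[0,0,0,0,0,0,0,0,0,0,0,0])

```text
clock: 13.77
tcp_pos: [0.4395, 0.2673, 0.1185]
eef_rot: [[-0.999, 0.04, -0.001], [0.04, 0.999, -0.001], [0.001, -0.001, -1.0]]
force: [-0.0, -0.1, -0.2]
grip_width: 0.325
finger_force: 0.0
```

Emit:
jog_arm(fingers=[1,1,1,1,1,1,1,1], delta_pos=[[0,0,0],[0,0,0.4],[0,0,0.3],[0,0,0.2],[0,0,0.2],[0,0,0.1],[0,0,0.1],[0,0,0.05]], turn=[0,0,0,0,0,0,0,0])

```text
clock: 14.43
tcp_pos: [0.4395, 0.2675, 0.0784]
eef_rot: [[-0.999, 0.04, -0.001], [0.04, 0.999, -0.0], [0.001, -0.0, -1.0]]
force: [-1.2, -0.8, 1.9]
grip_width: 0.008
finger_force: 1.5
```

Emit:
jog_arm(fingers=[1,1,1,1], delta_pos=[[0,0,0.07],[0,0,0.07],[0,0,0],[0,0,0]], turn=[0,0,0,0])

```text
clock: 14.77
tcp_pos: [0.4395, 0.2675, 0.0781]
eef_rot: [[-0.999, 0.04, 0.0], [0.04, 0.999, 0.0], [-0.0, 0.001, -1.0]]
force: [-7.0, -3.2, 28.0]
grip_width: 0.003
finger_force: 13.7
```

```bash
python3 - <<'E'
from h import *
plan([(.4395,.2675,.23,177.6),(.47,-.15,.23,177.6)])
E
```

```text
at [0.4395 0.2675 0.0781] toolx 177.69 w 0.3 F [-7.0343 -3.2386 28.0412] t 14.8
turn 0.02 shift [ 0.    0.   -5.06] rows 6 each [ 0.     0.    -0.844]
turn -0.00 shift [ -1.6  -13.86  -0.  ] rows 14 each [-0.114 -0.99  -0.   ]
```

Emit:
jog_arm(fingers=[1,1,1,1,1,-0.7,-0.7,-0.7,-0.7,-0.7,-0.7,-0.7], delta_pos=[[0,0,-0.6],[0,0,-0.9],[0,0,-0.9],[0,0,-0.9],[0,0,-0.9],[0,0,-0.9],[-0.1,-0.9,0],[-0.1,-0.95,0],[-0.1,-0.95,0],[-0.1,-0.95,0],[-0.1,-0.95,0],[-0.1,-0.95,0]], turn=[0,0,0,0,0,0,0,0,0,0,0,0])

```text
clock: 15.77
tcp_pos: [0.4509, 0.096, 0.2276]
eef_rot: [[-0.999, 0.04, 0.001], [0.04, 0.999, 0.0], [-0.001, 0.0, -1.0]]
force: [1.1, 0.5, -0.7]
grip_width: 0.457
finger_force: 0.0
```

Emit:
jog_arm(fingers=[-0.7,-0.7,-0.7,-0.7,-0.7,-0.7,-0.7,-0.7,-0.7,-0.7,-0.7,-0.7], delta_pos=[[-0.1,-0.95,0],[-0.1,-0.95,0],[-0.1,-0.95,0],[-0.1,-0.95,0],[-0.1,-0.95,0],[-0.1,-0.95,0],[-0.15,-0.95,0],[-0.15,-0.95,0],[-0.1,-0.6,0],[0,0,0],[0,0,0],[0,0,0]], turn=[0,0,0,0,0,0,0,0,0,0,0,0])

```text
clock: 16.77
tcp_pos: [0.4709, -0.1481, 0.2273]
eef_rot: [[-0.999, 0.039, -0.0], [0.039, 0.999, 0.001], [0.0, 0.001, -1.0]]
force: [0.8, -1.2, 0.2]
grip_width: 0.849
finger_force: 0.0
```

```bash
python3 - <<'E'
from h import *
st=state(); print(st["tcp_pos"],st["clock"])
im=read_camera("wrist"); save("w6",im); np.save("w6.npy",[st],allow_pickle=True)
c=cam("wrist",st)
for p in[(.4555,-.179,.036),(.4585,-.2573,.036),(.5393,-.155,.036)]: print(proj(c,p))
save("w6c",crop(im,160,80,460,280,2.6))
E
```

```text
[ 0.4709 -0.1481  0.2273] 16.7667
[[297.9494 174.1553]]
[[236.141  178.8696]]
[[319.8172 235.0245]]
```

View pics/w6c.png

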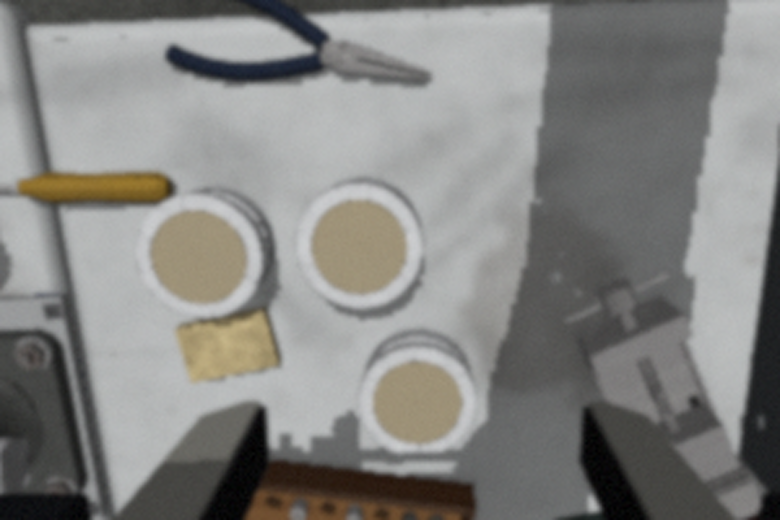

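```bash
python3 - <<'E'
from h import *
w=cam("wrist",np.load("w6.npy",allow_pickle=True)[0])
for u in((298.1,175),(236.5,178.5),(320.4,234.6)): print(plane(w,u,.036))
plan([(.5387,-.154,.20,177.6),(.5387,-.154,.032,177.6),(.5387,-.154,.2,177.6),(.434,.1760,.2,177.6)])
E
```

```text
[ 0.4566 -0.1789  0.036 ]
[ 0.458  -0.2568  0.036 ]
[ 0.5387 -0.1542  0.036 ]
at [ 0.471  -0.1477  0.2273] toolx 177.85 w 79.2 F [-0.2487  0.0524 -1.0298] t 16.8
turn 0.05 shift [-2.26 -0.11  0.91] rows 3 each [-0.754 -0.038  0.304]
turn -0.00 shift [0.  0.  5.6] rows 6 each [0.    0.    0.933]
turn -0.00 shift [ 0.   0.  -5.6] rows 6 each [ 0.     0.    -0.933]
turn -0.00 shift [ 3.95 10.84 -0.  ] rows 11 each [ 0.359  0.986 -0.   ]
```

Emit:
jog_arm(fingers=[-0.8,-0.8,-0.8,-0.8,-0.8,-0.8,-0.8,-0.8,-0.8,-0.8,1,1], delta_pos=[[-0.75,-0.05,0.3],[-0.75,-0.05,0.3],[-0.76,0,0.3],[0,0,0.95],[0,0,0.95],[0,0,0.95],[0,0,0.95],[0,0,0.95],[0,0,0.85],[0,0,0],[0,0,0],[0,0,0]], turn=[0.05,0,0,0,0,0,0,0,0,0,0,0])

```text
clock: 17.82
tcp_pos: [0.5398, -0.1548, 0.0337]
eef_rot: [[-0.999, 0.043, 0.002], [0.043, 0.999, -0.0], [-0.002, -0.0, -1.0]]
force: [0.4, -0.2, -0.2]
grip_width: 0.805
finger_force: 0.0
```

Emit:
jog_arm(fingers=[1,1,1,1,1,1], delta_pos=[[0,0,0],[0,0,0],[0,0,0],[0,0,0],[0,0,0],[0,0,0]], turn=[0,0,0,0,0,0])

```text
clock: 18.32
tcp_pos: [0.5398, -0.1554, 0.0332]
eef_rot: [[-0.999, 0.044, 0.003], [0.044, 0.999, -0.0], [-0.003, -0.0, -1.0]]
force: [1.0, 2.2, 2.5]
grip_width: 0.65
finger_force: 20.0
```

Emit:
jog_arm(fingers=[1,1,1,1,1,1,1,1,1,1,1,1], delta_pos=[[0,0,-0.56],[0,0,-0.9],[0,0,-0.9],[0,0,-0.9],[0,0,-0.9],[0,0,-0.9],[0,0,-0.5],[0.3,0.7,0],[0.35,0.95,0],[0.35,0.95,0],[0.35,0.95,0],[0.35,0.95,0]], turn=[0,0,0,0,0,0,0,0,0,0,0,0])

```text
clock: 19.32
tcp_pos: [0.492, -0.0177, 0.1985]
eef_rot: [[-0.999, 0.045, -0.003], [0.046, 0.999, -0.001], [0.003, -0.001, -1.0]]
force: [-0.3, 0.1, -0.9]
grip_width: 0.651
finger_force: 20.0
```

Emit:
jog_arm(fingers=[1,1,1,1,1,1,1,1,1,1,1,1], delta_pos=[[0.35,0.95,0],[0.35,0.95,0],[0.35,0.95,0],[0.35,0.95,0],[0.35,0.95,0],[0.35,0.95,0],[0.15,0.67,0],[0,0,0],[0,0,0.5],[0,0,0.7],[0,0,0],[0,0,0]], turn=[0,0,0,0,0,0,0,0,0,0,0,0])

```text
clock: 20.32
tcp_pos: [0.4338, 0.174, 0.1623]
eef_rot: [[-0.999, 0.046, -0.004], [0.046, 0.999, -0.002], [0.003, -0.003, -1.0]]
force: [-0.1, 0.3, -0.3]
grip_width: 0.651
finger_force: 20.0
```

```bash
python3 - <<'E'
from h import *
plan([(.435,.1757,.07,177.6)])
E
```

```text
at [0.4338 0.174  0.1623] toolx 177.37 w 60.5 F [-0.1046  0.2564 -0.3223] t 20.3
turn -0.05 shift [-0.04  0.06  3.08] rows 4 each [-0.009  0.015  0.769]
```

Emit:
jog_arm(fingers=[1,1,1,1,1,1,1,1,1], delta_pos=[[-0.04,0.05,0.6],[0,0,0.7],[0,0,0.6],[0,0,0.4],[0,0,0.3],[0,0,0.2],[0,0,0.2],[0,0,0.08],[0,0,0]], turn=[-0.05,0,0,0,0,0,0,0,0])

```text
clock: 21.07
tcp_pos: [0.4361, 0.1769, 0.0708]
eef_rot: [[-0.999, 0.04, -0.0], [0.04, 0.999, -0.0], [0.0, -0.0, -1.0]]
force: [-0.1, -0.2, -0.8]
grip_width: 0.649
finger_force: 20.0
```

Emit:
jog_arm(fingers=[-0.48,-0.48,-0.48,-0.48,-0.48,1,1,1,1,1,1,1], delta_pos=[[0,0,0],[0,0,0],[0,0,0],[0,0,-0.8],[0,0,-0.8],[0,0,0],[0,0,0],[0,0,0],[0,0,0],[0,0,0],[0,0,0],[0,0,0]], turn=[0,0,0,0,0,0,0,0,0,0,0,0])

```text
clock: 22.07
tcp_pos: [0.4357, 0.1768, 0.1183]
eef_rot: [[-0.999, 0.04, -0.001], [0.04, 0.999, -0.001], [0.001, -0.001, -1.0]]
force: [-0.5, 0.7, -0.1]
grip_width: 0.289
finger_force: 0.0
```

Emit:
jog_arm(fingers=[1,1,1,1,1,1,1,1,1,1], delta_pos=[[0,0,0],[0,0,0.4],[0,0,0.3],[0,0,0.2],[0,0,0.2],[0,0,0.1],[0,0,0.1],[0,0,0.08],[0,0,0.07],[0,0,0]], turn=[0,0,0,0,0,0,0,0,0,0])

```text
clock: 22.9
tcp_pos: [0.4358, 0.1769, 0.0781]
eef_rot: [[-0.999, 0.04, -0.0], [0.04, 0.999, 0.0], [0.0, 0.0, -1.0]]
force: [-5.3, -2.1, 25.9]
grip_width: 0.005
finger_force: 12.9
```

Emit:
jog_arm(fingers=[1,1,1,-0.8,-0.8,-0.8,-0.8,-0.8,-0.8,-0.8,-0.8,-0.8], delta_pos=[[0,0,-0.5],[0,0,-0.9],[0,0,-0.9],[0,0,-0.9],[0,0,-0.9],[0,0,-0.9],[0,0,0],[0,0,0],[0,0,0],[0,0,0],[0,0,0],[0,0,0]], turn=[0,0,1,1,1,1,1,1,1,1,1,1])

```text
clock: 23.9
tcp_pos: [0.436, 0.177, 0.2253]
eef_rot: [[-0.608, 0.794, 0.0], [0.794, 0.608, 0.0], [-0.0, 0.0, -1.0]]
force: [0.3, 1.1, -0.1]
grip_width: 0.601
finger_force: 0.0
```

Emit:
jog_arm(fingers=[-0.8,-0.8,-0.8,-0.8,-0.8,-0.8,-0.8,-0.8,-0.8,-0.8], delta_pos=[[0,0,0],[0,0,0],[0,0,0],[0,0,0],[0,0,0],[0,0,0],[0,0,0],[0,0,0],[0,0,0],[0,0,0]], turn=[1,1,1,1,1,1,1,1,0,0])

```text
clock: 24.73
tcp_pos: [0.436, 0.1771, 0.2253]
eef_rot: [[0.038, 0.999, 0.0], [0.999, -0.038, -0.0], [-0.0, 0.0, -1.0]]
force: [0.2, -0.3, -0.5]
grip_width: 0.899
finger_force: 0.0
```

```bash
python3 - <<'E'
from h import *
plan([(.457,-.235,.23,87.6)]);print(state()["joint_pos"])
E
```

```text
at [0.436  0.1771 0.2253] toolx 87.84 w 83.6 F [ 0.1779 -0.2655 -0.4913] t 24.7
turn 0.05 shift [-13.69   1.28  -0.16] rows 14 each [-0.978  0.091 -0.011]
[-0.7878  0.378   0.4906  1.9431 -0.2284  0.8745 -0.2167]
```

Emit:
jog_arm(fingers=[-0.8,-0.8,-0.8,-0.8,-0.8,-0.8,-0.8,-0.8,-0.8,-0.8,-0.8,-0.8], delta_pos=[[-0.7,0.1,0],[-0.98,0.1,0],[-0.98,0.1,0],[-0.98,0.1,0],[-0.98,0.1,0],[-0.98,0.1,0],[-0.98,0.1,0],[-0.98,0.1,0],[-0.98,0.1,0],[-0.98,0.1,0],[-0.98,0.1,0],[-0.98,0.1,0]], turn=[0.05,0,0,0,0,0,0,0,0,0,0,0])

```text
clock: 25.73
tcp_pos: [0.4567, -0.1701, 0.2254]
eef_rot: [[0.042, 0.999, 0.0], [0.999, -0.042, 0.0], [0.0, 0.0, -1.0]]
force: [0.7, -0.2, 0.1]
grip_width: 0.903
finger_force: 0.0
```

Emit:
jog_arm(fingers=[-0.8,-0.8,-0.8,-0.8,-0.8,-0.8], delta_pos=[[-0.98,0.1,0],[-0.8,0,0],[-0.4,0,0],[0,0,0],[0,0,0],[0,0,0]], turn=[0,0,0,0,0,0])

```text
clock: 26.23
tcp_pos: [0.4572, -0.232, 0.2251]
eef_rot: [[0.041, 0.999, -0.0], [0.999, -0.041, 0.002], [0.002, -0.001, -1.0]]
force: [0.1, -0.6, -0.3]
grip_width: 0.9
finger_force: 0.0
```

```bash
python3 - <<'E'
from h import *
st=state(); print(st["tcp_pos"],st["clock"],st["joint_pos"])
im=read_camera("wrist"); save("w7",im); np.save("w7.npy",[st],allow_pickle=True)
c=cam("wrist",st)
for p in[(.4562,-.1789,.036),(.458,-.2570,.036)]: print(proj(c,p))
save("w7c",crop(im,180,60,480,280,2.6))
E
```

```text
[ 0.4572 -0.232   0.2251] 26.2333 [ 0.0639  0.4515  0.5329  1.837  -0.2821  0.9298  0.6822]
[[320.6934 142.4089]]
[[324.724  204.1165]]
```

View pics/w7c.png

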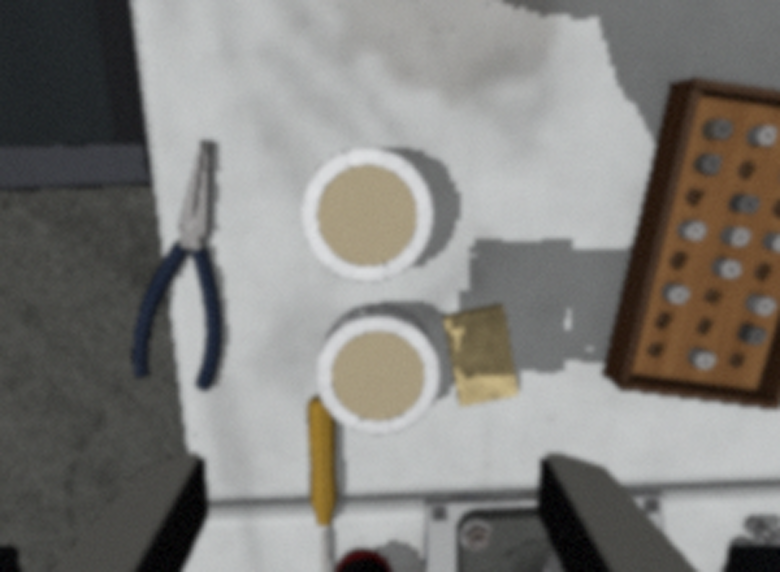

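```bash
python3 - <<'E'
from h import *
w=cam("wrist",np.load("w7.npy",allow_pickle=True)[0])
for u in((321.2,142.7),(325.4,204.6)): print(plane(w,u,.036))
plan([(.4583,-.2574,.2,87.6),(.4583,-.2574,.04,87.6),(.4583,-.2574,.21,87.6),(.430,.0865,.21,87.6)])
E
```

```text
[ 0.4568 -0.1793  0.036 ]
[ 0.4588 -0.2577  0.036 ]
at [ 0.4573 -0.2318  0.2251] toolx 87.66 w 83.4 F [0.7894 0.7491 0.4904] t 26.3
turn 0.01 shift [-0.85  0.07  0.84] rows 1 each [-0.85   0.07   0.837]
turn -0.00 shift [0.   0.   5.33] rows 6 each [0.    0.    0.889]
turn -0.00 shift [ 0.    0.   -5.67] rows 6 each [ 0.     0.    -0.944]
turn -0.00 shift [11.41 -1.42 -0.  ] rows 12 each [ 0.951 -0.119 -0.   ]
```

Emit:
jog_arm(fingers=[-0.8,-0.8,-0.8,-0.8,-0.8,-0.8,-0.8,-0.8,-0.8,1,1,1], delta_pos=[[-0.43,0.04,0.4],[-0.43,0.04,0.43],[0,0,0.8],[0,0,0.9],[0,0,0.9],[0,0,0.9],[0,0,0.9],[0,0,0.9],[0,0,0],[0,0,0],[0,0,0],[0,0,0]], turn=[0,0,0,0,0,0,0,0,0,0,0,0])

```text
clock: 27.28
tcp_pos: [0.4594, -0.2603, 0.0432]
eef_rot: [[0.044, 0.999, 0.003], [0.999, -0.044, -0.002], [-0.001, 0.003, -1.0]]
force: [-0.1, -1.3, -0.8]
grip_width: 0.736
finger_force: 0.0
```

Emit:
jog_arm(fingers=[1,1,1,1,1], delta_pos=[[0,0,0],[0,0,0],[0,0,0],[0,0,0],[0,0,0]], turn=[0,0,0,0,0])

```text
clock: 27.7
tcp_pos: [0.4591, -0.2603, 0.0421]
eef_rot: [[0.044, 0.999, 0.002], [0.999, -0.044, -0.001], [-0.001, 0.002, -1.0]]
force: [1.7, 0.1, 2.5]
grip_width: 0.641
finger_force: 20.0
```

Emit:
jog_arm(fingers=[1,1,1,1,1,1,1,1,1,1,1,1], delta_pos=[[0,0,-0.4],[0,0,-0.8],[0,0,-0.9],[0,0,-0.9],[0,0,-0.9],[0,0,-0.9],[0,0,-0.8],[0.5,-0.1,0],[0.8,-0.1,0],[0.9,-0.1,0],[0.9,-0.1,0],[0.9,-0.1,0]], turn=[0,0,0,0,0,0,0,0,0,0,0,0])

```text
clock: 28.7
tcp_pos: [0.4472, -0.1383, 0.2088]
eef_rot: [[0.045, 0.999, -0.002], [0.999, -0.045, 0.0], [0.0, -0.002, -1.0]]
force: [-0.1, -0.1, -1.2]
grip_width: 0.642
finger_force: 19.9
```

Emit:
jog_arm(fingers=[1,1,1,1,1,1,1,1,1,1,1,1], delta_pos=[[0.9,-0.1,0],[0.9,-0.1,0],[0.9,-0.1,0],[0.9,-0.1,0],[0.9,-0.1,0],[0.9,-0.15,0],[0.9,-0.15,0],[0.7,-0.15,0],[0.42,-0.1,0],[0,0,0],[0,0,0],[0,0,0]], turn=[0,0,0,0,0,0,0,0,0,0,0,0])

```text
clock: 29.7
tcp_pos: [0.4267, 0.0829, 0.2093]
eef_rot: [[0.046, 0.999, -0.001], [0.999, -0.046, -0.001], [-0.001, -0.0, -1.0]]
force: [-0.4, 0.2, -0.4]
grip_width: 0.643
finger_force: 19.9
```

```bash
python3 - <<'E'
from h import *
plan([(.430,.0837,.082,87.6)])
st=state();im=read_camera("wrist"); save("w8",im); np.save("w8.npy",[st],allow_pickle=True);print(st["joint_pos"])
E
```

```text
at [0.4267 0.0829 0.2093] toolx 87.34 w 59.8 F [-0.3794  0.2444 -0.4135] t 29.7
turn -0.05 shift [0.03 0.11 4.24] rows 5 each [0.006 0.022 0.848]
[-0.6417  0.3523  0.5359  2.0529 -0.2469  0.7987 -0.0054]
```

View pics/w8.png

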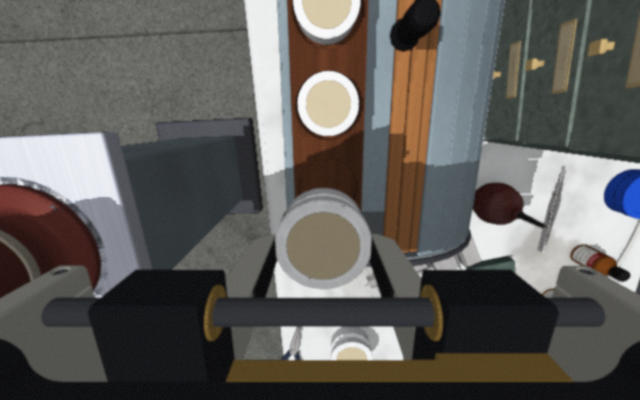

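```bash
python3 - <<'E'
from h import *
st=np.load("w8.npy",allow_pickle=True)[0];w=cam("wrist",st);p=st["tcp_pos"]
print(plane(w,(323,245),p[2]-.007)-p, plane(w,(328,103),.064))
E
```

```text
[-0.0001  0.004  -0.007 ] [0.4358 0.1776 0.064 ]
```

Emit:
jog_arm(fingers=[1,1,1,1,1,1,1,1,1,1,1], delta_pos=[[0.02,0.14,0.6],[0,0,0.8],[0,0,0.7],[0,0,0.7],[0,0,0.5],[0,0,0.3],[0,0,0.2],[0,0,0.2],[0,0,0.15],[0,0,0.09],[0,0,0]], turn=[-0.05,0,0,0,0,0,0,0,0,0,0])

```text
clock: 30.67
tcp_pos: [0.4312, 0.0847, 0.0822]
eef_rot: [[0.04, 0.999, 0.0], [0.999, -0.04, 0.0], [0.0, 0.0, -1.0]]
force: [-0.0, -0.2, -0.9]
grip_width: 0.642
finger_force: 19.9
```

Emit:
jog_arm(fingers=[-0.5,-0.5,-0.5,-0.5,-0.5,1,1,1,1,1,1,1], delta_pos=[[0,0,0],[0,0,0],[0,0,0],[0,0,-0.6],[0,0,-0.6],[0.1,0,0],[0,0,0],[0,0,0],[0,0,0],[0,0,0],[0,0,0],[0,0,0]], turn=[0,0,0,0,0,0,0,0,0,0,0,0])

```text
clock: 31.67
tcp_pos: [0.431, 0.0875, 0.1178]
eef_rot: [[0.04, 0.999, -0.001], [0.999, -0.04, -0.0], [-0.0, -0.001, -1.0]]
force: [-0.3, 0.4, 0.8]
grip_width: 0.296
finger_force: 0.0
```

Emit:
jog_arm(fingers=[1,1,1,1,1,1,1,1,1,1], delta_pos=[[0,0,0],[0,0,0.4],[0,0,0.3],[0,0,0.2],[0,0,0.2],[0,0,0.1],[0,0,0.1],[0,0,0.05],[0,0,0.05],[0,0,0]], turn=[0,0,0,0,0,0,0,0,0,0])

```text
clock: 32.5
tcp_pos: [0.4311, 0.0876, 0.0781]
eef_rot: [[0.041, 0.999, 0.0], [0.999, -0.041, 0.002], [0.002, -0.0, -1.0]]
force: [-3.8, -0.4, 20.8]
grip_width: 0.006
finger_force: 10.5
```

```bash
python3 - <<'E'
from h import *
im=cv2.imread("pics/w7.png")[...,::-1];print(im[143,321],im[204,325],im[120,321])
plan([(.431,.0875,.22,87.6),(.457,-.155,.22,87.6)])
E
```

```text
[166 154 126] [164 153 125] [218 220 221]
at [0.4311 0.0876 0.0781] toolx 87.65 w 0.6 F [-3.7879 -0.372  20.8193] t 32.5
turn 0.01 shift [-0.   -0.   -4.73] rows 5 each [-0.001 -0.001 -0.946]
turn -0.00 shift [-8.04  1.2  -0.  ] rows 9 each [-0.893  0.134 -0.   ]
```

Emit:
jog_arm(fingers=[1,1,1,1,1,1,-0.8,-0.8,-0.8,-0.8,-0.8,-0.8], delta_pos=[[0,0,-0.5],[0,0,-0.8],[0,0,-0.9],[0,0,-0.9],[0,0,-0.9],[0,0,-0.8],[-0.6,0.13,0],[-0.9,0.13,0],[-0.9,0.13,0],[-0.9,0.13,0],[-0.9,0.13,0],[-0.9,0.13,0]], turn=[0,0,0,0,0,0,0,0,0,0,0,0])

```text
clock: 33.5
tcp_pos: [0.4484, -0.0673, 0.2203]
eef_rot: [[0.04, 0.999, 0.0], [0.999, -0.04, 0.0], [0.0, 0.0, -1.0]]
force: [0.7, 1.0, -0.1]
grip_width: 0.385
finger_force: 0.0
```

Emit:
jog_arm(fingers=[-0.8,-0.8,-0.8,-0.8,-0.8,-0.8,-0.8,-0.8], delta_pos=[[-0.9,0.13,0],[-0.9,0.13,0],[-0.8,0.1,0],[-0.3,0.06,0],[0,0,0],[0,0,0],[0,0,0],[0,0,0]], turn=[0,0,0,0,0,0,0,0])

```text
clock: 34.17
tcp_pos: [0.4577, -0.1514, 0.22]
eef_rot: [[0.037, 0.999, -0.001], [0.999, -0.037, 0.001], [0.001, -0.001, -1.0]]
force: [1.6, -0.0, -0.1]
grip_width: 0.899
finger_force: 0.0
```

```bash
cat > find.py <<'E'
from h import *
st=state();im=read_camera("wrist");save("w9",im);w=cam("wrist",st)
i=im.astype(int);m=((i[...,0]-i[...,2]>22)&(i[...,0]-i[...,2]<55)&(i[...,0]>90)&(abs(i[...,0]-i[...,1])<22)).astype(np.uint8)
m=cv2.morphologyEx(m,cv2.MORPH_OPEN,np.ones((5,5),np.uint8))
n,_,S,C=cv2.connectedComponentsWithStats(m)
print("pred",proj(w,(.4565,-.179,.036)))
for s,c in zip(S[1:],C[1:]):
    if s[4]>300: print(s,c,plane(w,c,.035))
plan([(.4565,-.179,.04,87.6)])
E
python3 find.py
```

```text
pred [[323.1953 207.195 ]]
[306 191  35  33 931] [323.0333 207.0494] [ 0.4563 -0.1791  0.035 ]
at [ 0.4577 -0.1517  0.2201] toolx 87.87 w 83.5 F [ 0.4374 -0.3684  0.4158] t 34.2
turn 0.05 shift [-0.91 -0.    6.  ] rows 7 each [-0.13  -0.     0.858]
```

Emit:
jog_arm(fingers=[-0.8,-0.8,-0.8,-0.8,-0.8,-0.8,-0.8,-0.8,-0.8,-0.8,1,1], delta_pos=[[-0.42,-0.02,0.4],[-0.42,-0.02,0.5],[0,0,0.8],[0,0,0.9],[0,0,0.9],[0,0,0.9],[0,0,0.9],[0,0,0.8],[0,0,0],[0,0,0],[0,0,0],[0,0,0]], turn=[0.05,0,0,0,0,0,0,0,0,0,0,0])

```text
clock: 35.22
tcp_pos: [0.4565, -0.1789, 0.0388]
eef_rot: [[0.044, 0.999, 0.003], [0.999, -0.044, -0.001], [-0.001, 0.003, -1.0]]
force: [1.1, 0.5, 0.3]
grip_width: 0.801
finger_force: 0.0
```

Emit:
jog_arm(fingers=[1,1,1,1,1,1], delta_pos=[[0,0,0],[0,0,0],[0,0,0],[0,0,0],[0,0,0],[0,0,0]], turn=[0,0,0,0,0,0])

```text
clock: 35.72
tcp_pos: [0.4562, -0.1788, 0.0377]
eef_rot: [[0.044, 0.999, 0.002], [0.999, -0.044, -0.001], [-0.001, 0.002, -1.0]]
force: [1.5, 1.3, 3.1]
grip_width: 0.646
finger_force: 20.0
```

```bash
python3 - <<'E'
from h import *
p=state()["tcp_pos"]
plan([(p[0],p[1],.21,87.6),(.441,.355,.21,87.6),(.441,.355,p[2]+.04,87.6)])
E
```

```text
at [ 0.4562 -0.1788  0.0377] toolx 87.46 w 60.1 F [1.5316 1.3065 3.1091] t 35.7
turn -0.03 shift [ 0.    0.   -5.74] rows 6 each [ 0.     0.    -0.957]
turn -0.00 shift [17.76 -1.25 -0.  ] rows 18 each [ 0.987 -0.07  -0.   ]
turn -0.00 shift [0.   0.   4.41] rows 5 each [0.    0.    0.882]
```

Emit:
jog_arm(fingers=[1,1,1,1,1,1,1,1,1,1,1,1], delta_pos=[[0,0,-0.5],[0,0,-0.9],[0,0,-0.95],[0,0,-0.95],[0,0,-0.95],[0,0,-0.95],[0,0,-0.8],[0.6,-0.1,0],[0.9,-0.1,0],[0.9,-0.1,0],[0.9,-0.1,0],[0.9,-0.1,0]], turn=[0,0,0,0,0,0,0,0,0,0,0,0])

```text
clock: 36.72
tcp_pos: [0.4445, -0.0509, 0.2166]
eef_rot: [[0.045, 0.999, -0.003], [0.999, -0.045, 0.0], [0.0, -0.003, -1.0]]
force: [0.5, -0.6, -0.6]
grip_width: 0.645
finger_force: 20.0
```

Emit:
jog_arm(fingers=[1,1,1,1,1,1,1,1,1,1,1,1], delta_pos=[[0.95,-0.06,0],[0.95,-0.06,0],[0.95,-0.06,0],[0.95,-0.06,0],[0.95,-0.06,0],[0.95,-0.06,0],[0.95,-0.06,0],[0.95,-0.06,0],[0.95,-0.06,0],[0.95,-0.06,0],[0.95,-0.06,0],[0.95,-0.06,0]], turn=[0,0,0,0,0,0,0,0,0,0,0,0])

```text
clock: 37.72
tcp_pos: [0.4384, 0.2912, 0.2163]
eef_rot: [[0.045, 0.999, -0.002], [0.999, -0.045, -0.002], [-0.002, -0.002, -1.0]]
force: [0.0, 0.1, -1.2]
grip_width: 0.648
finger_force: 20.0
```

Emit:
jog_arm(fingers=[1,1,1,1,1,1,1], delta_pos=[[0.9,0,0],[0.8,0,0],[0.46,0,0],[0,0,0],[0,0,0],[0,0,0],[0,0,0]], turn=[0,0,0,0,0,0,0])

```text
clock: 38.3
tcp_pos: [0.4427, 0.3529, 0.2171]
eef_rot: [[0.048, 0.999, -0.001], [0.999, -0.048, -0.002], [-0.002, -0.001, -1.0]]
force: [-0.9, -0.5, 0.3]
grip_width: 0.643
finger_force: 20.0
```

```bash
python3 - <<'E'
from h import *
plan([(.4415,.355,.08,87.6)])
st=state();im=read_camera("wrist"); save("w10",im)
w=cam("wrist",st);p=st["tcp_pos"]
i=im.astype(int);m=((i[...,0]-i[...,2]>15)&(i[...,0]-i[...,2]<55)&(i[...,0]>70)&(abs(i[...,0]-i[...,1])<22)).astype(np.uint8)
m=cv2.morphologyEx(m,cv2.MORPH_OPEN,np.ones((5,5),np.uint8))
n,_,S,C=cv2.connectedComponentsWithStats(m)
for s,c in zip(S[1:],C[1:]):
    if s[4]>800: print(s,c,plane(w,c,p[2]-.002)-p)
E
```

```text
at [0.4427 0.3529 0.2171] toolx 87.28 w 59.8 F [-0.9455 -0.4517  0.2716] t 38.3
turn -0.06 shift [ 0.07 -0.04  4.57] rows 5 each [ 0.013 -0.009  0.914]
[ 547  190   26   67 1181] [559.4471 222.5343] [ 0.1409  0.0144 -0.002 ]
[ 286  221   74   66 3891] [322.7499 253.6255] [-0.0004  0.0006 -0.002 ]
[ 230  355  341   26 7427] [406.0397 369.2807] [ 0.0544 -0.0931 -0.002 ]
```

Emit:
jog_arm(fingers=[1,1,1,1,1,1,1,1,1,1,1,1], delta_pos=[[0.04,-0.03,0.6],[0,0,0.8],[0,0,0.8],[0,0,0.8],[0,0,0.6],[0,0,0.3],[0,0,0.2],[0,0,0.2],[0,0,0.15],[0,0,0.12],[0,0,0],[0,0,0]], turn=[-0.06,0,0,0,0,0,0,0,0,0,0,0])

```text
clock: 39.35
tcp_pos: [0.4418, 0.3567, 0.0805]
eef_rot: [[0.039, 0.999, 0.001], [0.999, -0.039, 0.001], [0.001, 0.001, -1.0]]
force: [-0.2, -0.3, -0.8]
grip_width: 0.643
finger_force: 20.0
```

Emit:
jog_arm(fingers=[1,1,-0.5,-0.5,-0.5,-0.5,-0.5,1,1,1,1,1], delta_pos=[[0,0,0.08],[0,0,0],[0,0,0],[0,0,0],[0,0,0],[0,0,-0.6],[0,0,-0.7],[0,0,0],[0,0,0],[0,0,0],[0,0,0],[0,0,0]], turn=[0,0,0,0,0,0,0,0,0,0,0,0])

```text
clock: 40.35
tcp_pos: [0.441, 0.3561, 0.1158]
eef_rot: [[0.039, 0.999, -0.002], [0.999, -0.039, -0.001], [-0.001, -0.001, -1.0]]
force: [0.7, 0.3, -0.4]
grip_width: 0.438
finger_force: 0.0
```

Emit:
jog_arm(fingers=[1,1,1,1,1,1,1,1,1,1,1,1], delta_pos=[[0,0,0],[0,0,0],[0,0,0],[0,0,0.4],[0,0,0.3],[0,0,0.2],[0,0,0.2],[0,0,0.1],[0,0,0.1],[0,0,0.05],[0,0,0.03],[0,0,0]], turn=[0,0,0,0,0,0,0,0,0,0,0,0])

```text
clock: 41.35
tcp_pos: [0.4415, 0.3562, 0.0782]
eef_rot: [[0.04, 0.999, -0.001], [0.999, -0.04, 0.002], [0.001, -0.001, -1.0]]
force: [-4.7, -1.9, 18.8]
grip_width: 0.007
finger_force: 9.4
```

Emit:
jog_arm(fingers=[1,1,1,1,1,1,1,1,1,1,1,1], delta_pos=[[0,0,-0.5],[0,0,-0.9],[0,0,-0.9],[0,0,-0.9],[0,0,-0.9],[0,0,-0.9],[0,0,-0.4],[0,0,0],[0,0,0],[0,0,0],[0,0,0],[0,0,0]], turn=[0,0,0,0,-1,-1,-1,-1,-1,-1,-1,-1])

```text
clock: 42.35
tcp_pos: [0.4416, 0.3564, 0.2373]
eef_rot: [[-0.616, 0.788, 0.0], [0.788, 0.616, 0.0], [0.0, 0.0, -1.0]]
force: [-0.0, 0.1, -0.0]
grip_width: 0.006
finger_force: 0.0
```

Emit:
jog_arm(fingers=[1,1,1,1,1,1,1,1,1,1,0.5,0.5], delta_pos=[[0,0,0],[0,0,0],[0,0,0],[0,0,0],[0,0,0],[0,0,0],[0,0,0],[0,0,0],[0,0,0],[0,0,0],[0,0,0],[0,0,0]], turn=[-1,-1,-1,-1,-1,-1,-1,-1,-1,-1,0,0])

```text
clock: 43.35
tcp_pos: [0.4417, 0.3563, 0.2373]
eef_rot: [[-0.999, 0.042, -0.0], [0.042, 0.999, 0.0], [0.0, 0.0, -1.0]]
force: [0.1, 0.3, -0.4]
grip_width: 0.103
finger_force: 0.0
```

```bash
python3 - <<'E'
from h import *
plan([(.440,.22,.25,177.6)])
E
```

```text
at [0.4417 0.3563 0.2373] toolx 177.6 w 9.6 F [ 0.0909  0.2947 -0.425 ] t 43.4
turn 0.00 shift [-0.13 -4.54 -0.42] rows 5 each [-0.027 -0.908 -0.085]
```

Emit:
jog_arm(fingers=[0,0,0,0,0,0,0,0], delta_pos=[[-0.03,-0.8,-0.1],[-0.03,-0.95,-0.1],[-0.03,-0.95,-0.1],[-0.03,-0.95,-0.1],[0,-0.88,0],[0,0,0],[0,0,0],[0,0,0]], turn=[0,0,0,0,0,0,0,0])

```text
clock: 44.02
tcp_pos: [0.4398, 0.2215, 0.2494]
eef_rot: [[-0.999, 0.04, 0.0], [0.04, 0.999, 0.001], [-0.0, 0.001, -1.0]]
force: [-0.3, 0.9, -0.2]
grip_width: 0.497
finger_force: 0.0
```

```bash
python3 - <<'E'
from h import *
st=state(); print(st["tcp_pos"],st["clock"])
im=read_camera("wrist"); save("w11",im);c=cam("wrist",st)
for p in[(.441,.355,.064),(.4375,.2655,.064),(.434,.176,.064),(.43,.0865,.064)]: print(proj(c,p))
save("w11c",crop(im,120,60,520,260,2))
E
```

```text
[0.4398 0.2215 0.2494] 44.0167
[[429.9666 182.9447]]
[[358.159  182.9916]]
[[286.2962 183.0386]]
[[214.317  182.6936]]
```

View pics/w11c.png

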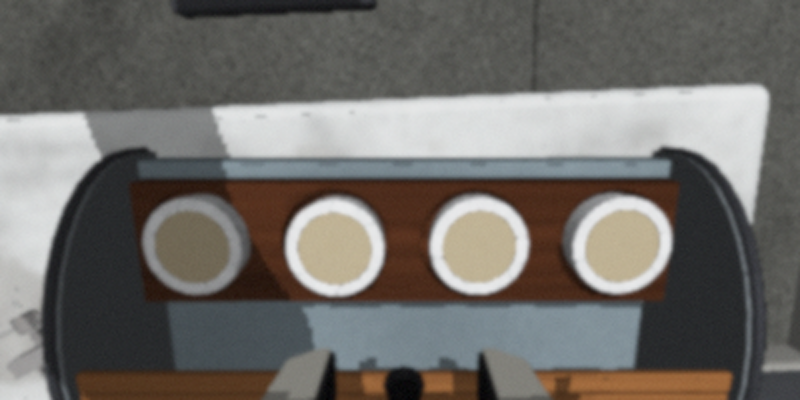

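```bash
python3 - <<'E'
from h import *
plan([(.4995,.218,.23,177.6),(.4995,.218,.162,177.6)])
E
```

```text
at [0.4397 0.2221 0.2493] toolx 177.81 w 46.6 F [ 0.0857 -0.1727  0.4741] t 44.1
turn 0.04 shift [-2.   -0.05  0.64] rows 2 each [-0.998 -0.026  0.322]
turn -0.00 shift [0.   0.   2.27] rows 3 each [0.    0.    0.756]
```

Emit:
jog_arm(fingers=[0,0,0,0,0,0,0,1,1,1,1,1], delta_pos=[[-0.66,-0.05,0.2],[-0.66,0,0.2],[-0.68,0,0.24],[0,0,0.8],[0,0,0.8],[0,0,0.67],[0,0,0],[0,0,0],[0,0,0],[0,0,0],[0,0,0],[0,0,0]], turn=[0,0,0,0,0,0,0,0,0,0,0,0], grip_force=12)

```text
clock: 45.07
tcp_pos: [0.5004, 0.2179, 0.1632]
eef_rot: [[-0.999, 0.039, 0.002], [0.039, 0.999, 0.003], [-0.002, 0.003, -1.0]]
force: [-0.6, 7.6, -0.1]
grip_width: 0.19
finger_force: 4.8
```

Emit:
jog_arm(fingers=[1,1,1], delta_pos=[[0,0,0],[0,0,0],[0,0,0]], turn=[0,0,0])

```text
clock: 45.32
tcp_pos: [0.5004, 0.2179, 0.1632]
eef_rot: [[-0.999, 0.039, 0.002], [0.039, 0.999, 0.002], [-0.002, 0.002, -1.0]]
force: [-1.1, 2.3, 6.7]
grip_width: 0.192
finger_force: 12.0
```

```bash
python3 - <<'E'
from h import *
plan([]);p=state()["tcp_pos"]
X=p[0]-.4896; Z=p[2]+.005-.032; a0=np.arctan2(Z,-X); r0=np.hypot(X,Z); print(a0,r0)
a=np.linspace(a0,.05,25); r=np.interp(a,[.05,.9,3],[.127,.134 if r0>.134 else r0,r0])
x=-r*np.cos(a);z=r*np.sin(a)
print(np.round(np.c_[-np.diff(x)/.03,-np.diff(z)/.03],3).tolist())
E
```

```text
at [0.5004 0.2179 0.1632] toolx 177.79 w 17.9 F [-1.1077  2.3279  6.6974] t 45.3
1.650160654578791 0.13660610142794602
[[0.3, -0.011], [0.299, 0.009], [0.298, 0.029], [0.295, 0.049], [0.291, 0.068], [0.286, 0.087], [0.279, 0.106], [0.271, 0.124], [0.262, 0.142], [0.252, 0.159], [0.241, 0.175], [0.221, 0.2], [0.203, 0.216], [0.188, 0.228], [0.171, 0.239], [0.154, 0.249], [0.137, 0.258], [0.119, 0.265], [0.1, 0.272], [0.081, 0.277], [0.063, 0.28], [0.043, 0.283], [0.024, 0.284], [0.005, 0.283]]
```

Emit:
jog_arm(fingers=[1,1,1,1,1,1,1,1,1,1,1,1], delta_pos=[[0.3,0,-0.01],[0.3,0,0.01],[0.3,0,0.03],[0.295,0,0.05],[0.29,0,0.07],[0.285,0,0.09],[0.28,0,0.105],[0.27,0,0.125],[0.26,0,0.14],[0.25,0,0.16],[0.24,0,0.175],[0.22,0,0.2]], turn=[0,0,0,0,0,0,0,0,0,0,0,0])

```text
clock: 46.32
tcp_pos: [0.3992, 0.2218, 0.1274]
eef_rot: [[-0.999, 0.038, -0.002], [0.038, 0.999, 0.001], [0.002, 0.001, -1.0]]
force: [-0.1, 5.4, 5.1]
grip_width: 0.19
finger_force: 12.0
```

Emit:
jog_arm(fingers=[1,1,1,1,1,1,1,1], delta_pos=[[0.2,0,0.215],[0.19,0,0.23],[0.17,0,0.24],[0.155,0,0.25],[0.135,0,0.26],[0.12,0,0.265],[0.1,0,0.27],[0,0,0]], turn=[0,0,0,0,0,0,0,0])

```text
clock: 46.98
tcp_pos: [0.3637, 0.2231, 0.0739]
eef_rot: [[-0.999, 0.035, -0.009], [0.035, 0.999, -0.001], [0.009, -0.001, -1.0]]
force: [-3.0, 8.8, -1.0]
grip_width: 0.187
finger_force: 12.0
```

Emit:
jog_arm(fingers=[1,1,1,1,1,1,1,1], delta_pos=[[0.06,0,0.27],[0.03,0,0.28],[0.01,0,0.28],[0,0,0.28],[0,0,0.2],[0,0,0.08],[0,0,0],[0,0,0]], turn=[0,0,0,0,0,0,0,0])

```text
clock: 47.65
tcp_pos: [0.3579, 0.2232, 0.0325]
eef_rot: [[-0.999, 0.032, -0.015], [0.032, 0.999, -0.002], [0.014, -0.003, -1.0]]
force: [-7.9, 10.7, -2.1]
grip_width: 0.187
finger_force: 12.0
```

Emit:
jog_arm(fingers=[1,1,1,1,1], delta_pos=[[-0.05,0,0.08],[-0.05,0,0.08],[0,0,0.06],[0,0,0],[0,0,0]], turn=[0,0,0,0,0])

```text
clock: 48.07
tcp_pos: [0.3589, 0.2232, 0.0259]
eef_rot: [[-0.999, 0.031, -0.018], [0.031, 1.0, -0.003], [0.018, -0.003, -1.0]]
force: [-9.8, 11.2, -0.6]
grip_width: 0.193
finger_force: 12.0
```

Emit:
jog_arm(fingers=[0,0,0,0,0,0,0,0,0,0,0,0], delta_pos=[[0,0,0],[0,0,0],[0,0,0],[0,0,0],[0,0,-0.7],[0,0,-0.9],[0,0,-0.9],[0,0,-0.9],[0,0,-0.9],[0,0,-0.9],[0,0,0],[0,0,0]], turn=[0,0,0,0,0,0,0,0,0,0,0,0])

```text
clock: 49.07
tcp_pos: [0.3694, 0.2212, 0.1843]
eef_rot: [[-0.999, 0.041, 0.002], [0.041, 0.999, 0.001], [-0.002, 0.001, -1.0]]
force: [-0.3, -0.3, -0.9]
grip_width: 0.502
finger_force: 0.0
```

```bash
python3 - <<'E'
from h import *
st=state(); print(st["tcp_pos"],st["clock"],st["force"])
im=read_camera("wrist"); save("w12",im);s=read_camera("scene");save("s12",s)
c=cam("wrist",st);sc=cam("scene")
def K(q,r):
    a=q+.061;l=-r*np.cos(a);return (.4896+l*.99915,.2185-l*.0413,.032+r*np.sin(a))
for q in(0,.1,.2): print(q,[np.round(proj(k,K(q,r))[0],1) for k in(c,sc) for r in(.149,.103)])
save("w12c",np.vstack([crop(im,220,120,420,240,4)[:300],crop(s,190,120,390,195,4)]))
E
```

```text
[0.3694 0.2212 0.1843] 49.0667 [-0.3319 -0.2805 -0.9343]
0 [array([325.3, 169.4]), array([325.1, 209.1]), array([204.2, 195.3]), array([218.2, 191.6])]
0.1 [array([325.4, 173.5]), array([325.2, 213. ]), array([204.1, 191.5]), array([218.2, 189. ])]
0.2 [array([325.5, 179.5]), array([325.3, 218. ]), array([204.4, 187.6]), array([218.4, 186.4])]
```

View pics/w12c.png

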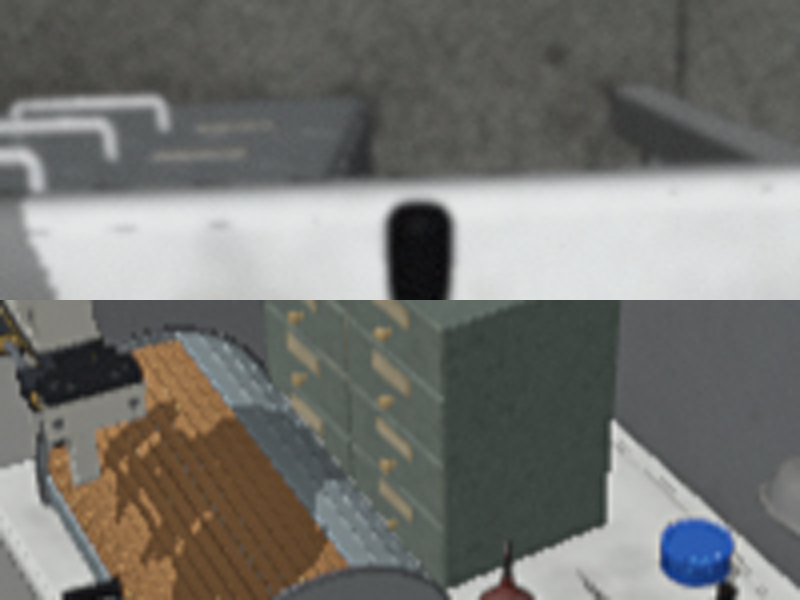

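Emit:
jog_arm(fingers=[1,1,1,1,1,1,1,1,1,1,1,1], delta_pos=[[0.13,0.06,0],[0,0,0],[0,0,0],[0,0,0],[0,0,0],[0,0,0],[0,0,0.7],[0,0,0.8],[0,0,0.8],[0,0,0.8],[0,0,0.5],[0,0,0]], turn=[0,0,0,0,0,0,0,0,0,0,0,0])

```text
clock: 50.17
tcp_pos: [0.3638, 0.2228, 0.0731]
eef_rot: [[-0.999, 0.039, -0.005], [0.039, 0.999, -0.003], [0.005, -0.003, -1.0]]
force: [-0.5, 0.1, 0.4]
grip_width: 0.008
finger_force: 0.0
```

Emit:
jog_arm(fingers=[1,1,1,1,1], delta_pos=[[0,0,0.1],[0,0,0.1],[0,0,0.1],[0,0,0],[0,0,0]], turn=[0,0,0,0,0])

```text
clock: 50.58
tcp_pos: [0.3655, 0.224, 0.067]
eef_rot: [[-0.999, 0.039, 0.001], [0.039, 0.999, 0.001], [-0.001, 0.001, -1.0]]
force: [-0.1, -0.0, -0.8]
grip_width: 0.007
finger_force: 0.0
```

Emit:
jog_arm(fingers=[1,1,1,1,1,1], delta_pos=[[0,0,0.05],[0,0,0.05],[0,0,0.05],[0,0,0.05],[0,0,0],[0,0,0]], turn=[0,0,0,0,0,0])

```text
clock: 51.08
tcp_pos: [0.3655, 0.224, 0.0626]
eef_rot: [[-0.999, 0.04, 0.001], [0.04, 0.999, 0.001], [-0.001, 0.001, -1.0]]
force: [-2.7, -2.1, 23.1]
grip_width: 0.004
finger_force: 11.7
```

Emit:
jog_arm(fingers=[1,1,1,1,1,1,1,1,1,1], delta_pos=[[0,0,-0.3],[0,0,-0.6],[0,0,-0.9],[0,0,-0.9],[0,0,-0.9],[0,0,-0.9],[0,0,-0.9],[0,0,-0.5],[0,0,0],[0,0,0]], turn=[0,0,0,0,0,0,0,0,0,0])

```text
clock: 51.92
tcp_pos: [0.3652, 0.2238, 0.2377]
eef_rot: [[-0.999, 0.039, 0.001], [0.039, 0.999, 0.001], [-0.001, 0.001, -1.0]]
force: [-0.4, 0.3, -1.0]
grip_width: 0.004
finger_force: 0.0
```

```bash
python3 -c "
from station import *
s=state();print(s['tcp_pos'],s['clock'],s['force']);print(sign_off())"
```

```text
[0.36521661 0.22380867 0.23769473] 51.9167 [-0.38983219  0.33080542 -1.03877963]
the job is handed in; nothing more can be done
None
```

I rolled the door up, put all four tins flat in their own pockets with lids pressed down, rolled the door shut again and handed the job in at about 52 s; the hand-in returned no verdict.

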